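Empty a specimen case

TASK

Empty the shut specimen case: slide the label holder up to the wide ends of its keyholes, take it off its studs and stand it upright on the logbook, then lever the lid up with the blade of the opener (not with the fingers) and swing it open. Stand every bottle from the case upright in the grey tray, shut the lid fully, and leave the opener lying level on the bench. Do not disturb the timer or the mouse.

Things in the scene. Friction and masses are not known exactly. Their poses are not given: they have to be found in the camera images.
- case: Grey specimen case, fixed, 110 (x) x 300 (y) x 78 mm high with lid. Origin under its centre at bench level; +x to the hinge side, away from the robot; -x is the front with studs and lid lip. Walls 5 mm thick, tops 72 mm high; inner floor 6 mm high, inside 100 x 290 mm. Bottles stand inside in a row along y about x = -10 mm, 68 mm apart. A solid front block reaches out to x = -71 mm, top at 64 mm, y -140 to 140 mm.
- stud_left (a point): Where the left stud leaves the front block: x = -71, y = 55 mm, 48 mm high in the case's frame. The stud points to -x: shank 8 mm in diameter, 9 mm long, then a head 16 mm in diameter, 4 mm thick.
- stud_right (a point): The same for the right stud, at y = -55 mm in the case's frame.
- lid (a joint): Opening angle of the lid (rad): 0 shut, 1.85 the stop, leaning back past upright. The lid is a flat plate, 300 mm wide, 126 mm from hinge to lip, 6 mm thick, 0.2 kg, without a handle; its stiff hinge holds it at any angle (about 3 N at the lip moves it either way).
- lid_hinge (a point): Middle of the hinge axis, on top of the case's rear wall: x = 55 mm, 72 mm high in the case's frame; the axis runs along the case's y. Behind the case, to the left and right, stand a tall computer and a centrifuge.
- lid_lip (a point): Middle of the lower front edge of the lid; moves with the lid on a 126 mm radius about the hinge. Shut, it lies at x = -71 mm, 72 mm high in the case's frame.
- slot_mouth (a point): Centre of the mouth of the prying slot: the 8 mm high, 16 mm deep gap between the front block's top (64 mm) and the lid's underside (72 mm), open along the whole front once the label holder is off; x = -71 mm, 68 mm high in the case's frame. Fingers do not fit in.
- label_holder: Aluminium label holder, 0.12 kg, hanging on the case's studs over the prying slot: plate 170 (y) x 72 (z) x 5 mm. Origin at the middle of the plate's lower rear edge (8 mm above the bench at first); plate at x -5 to 0, foot and rib point to -x, +z up. Foot: x -45 to 0, 150 mm long, 4 mm thick; it stands by itself. To come off: raise it 22 mm, then draw it straight to -x by 20 mm or more.
- holder_rib (a point): Middle of the top edge of the label holder's grey rib, to grip it by: rib 16 mm thick (y -8 to 8), x -45 to -5, z 4 to 55 mm in the holder's frame; this point is at x = -25, z = 55 mm.
- keyhole_left (a point): Centre of the wide end (22 x 22 mm) of the label holder's left keyhole, at y = 55, z = 18 mm in its frame; the right keyhole is the same at y = -55 mm. Above it the narrow part, 11 mm wide, runs up to z = 44 mm; hanging, the stud sits at z = 40 mm.
- opener: Prying tool with thin flat blade, 190 mm long, 0.12 kg, lying on the bench in front of the case. Origin at the underside of the handle's front end, where the blade leaves it. Handle: black block, x -110 to 0, 26 mm wide (y), 22 mm high (z 0 to 22). Blade: steel, x 0 to 80, 36 mm wide, 3 mm thick, mid-plane at z = 11.5 mm; +x points to the tip. Centre of mass about x = -34 mm.
- opener_tip (a point): Middle of the blade's front edge (x = 80, z = 11.5 mm in the opener's frame).
- tray: Shallow grey bench tray, fixed, 116 (x) x 348 (y) x 13 mm, its y axis roughly along the robot's x; to the left or right of the case. Origin at the centre of its underside. Floor 3 mm high, flat floor x -55 to 55, y -158 to 158 mm, rim 13 mm high.
- logbook: Black closed notebook, fixed, 208 (x) x 146 mm (y -75 to 71), its x axis roughly along the robot's y, on the other side of the case. Origin at the centre of its underside; its bearing top is 12 mm high.
- timer: White bench timer, 68 x 62 x 19 mm, bystander; origin under its centre.
- mouse: Black computer mouse, 106 x 61 x 36 mm, bystander; origin under its centre.
- bottle_0: White plastic bottle with a red cap, 34 mm in diameter, 62 mm tall (straight up to about 40 mm, then a shoulder and a 22 mm cap), 0.08 kg; origin at the centre of its underside, +z up. Starts standing in the shut case; two to four bottles are there, the others absent.
- bottle_1: White plastic bottle with a red cap, 34 mm in diameter, 62 mm tall (straight up to about 40 mm, then a shoulder and a 22 mm cap), 0.08 kg; origin at the centre of its underside, +z up. Starts standing in the shut case; two to four bottles are there, the others absent.
- bottle_2: White plastic bottle with a red cap, 34 mm in diameter, 62 mm tall (straight up to about 40 mm, then a shoulder and a 22 mm cap), 0.08 kg; origin at the centre of its underside, +z up. Starts standing in the shut case; two to four bottles are there, the others absent.
- bottle_3: White plastic bottle with a red cap, 34 mm in diameter, 62 mm tall (straight up to about 40 mm, then a shoulder and a 22 mm cap), 0.08 kg; origin at the centre of its underside, +z up. Starts standing in the shut case; two to four bottles are there, the others absent.

How it is judged (in metres and radians):
On the way, in this order (a step that is already met when the one before it is completed fails the run):
1. the label holder is off its studs and stands on the logbook (x of label_holder in the frame of logbook between -0.085 and 0.085 m and y of label_holder in the frame of logbook between -0.075 and 0.075 m and angle between label_holder's own z axis and vertical below 0.15 rad and height (world z) of label_holder below 0.03 m and contact force between label_holder and the fingers below 0.05 N), for 0.2 s.
2. the lid is raised more than 0.12 rad by the opener, which bears on it (value of joint lid above 0.12 rad and contact force between opener and lid above 0.3 N), for 0.1 s.
3. the lid is open (more than 1.2 rad) (value of joint lid above 1.2 rad), for 0.2 s.
4. every bottle stands in the tray (x of bottle_0 in the frame of tray between -0.05 and 0.05 m and y of bottle_0 in the frame of tray between -0.15 and 0.15 m and height (world z) of each of bottle_0, bottle_1, bottle_2, bottle_3 below 0.012 m and angle between each of bottle_0, bottle_1, bottle_2, bottle_3's own z axis and vertical below 0.15 rad and x of bottle_1 in the frame of tray between -0.05 and 0.05 m and y of bottle_1 in the frame of tray between -0.15 and 0.15 m and x of bottle_2 in the frame of tray between -0.05 and 0.05 m and y of bottle_2 in the frame of tray between -0.15 and 0.15 m and x of bottle_3 in the frame of tray between -0.05 and 0.05 m and y of bottle_3 in the frame of tray between -0.15 and 0.15 m), for 0.2 s.
At the end, for the whole second after the job is handed in: Every bottle stands upright (within 0.15 rad) on the tray floor, the label holder stands upright (within 0.15 rad) on the logbook, the lid is shut to within 0.05 rad, the opener lies level (within 0.12 rad, underside less than 12 mm up) on the bench, and all is at rest (all of step 4 and x of label_holder in the frame of logbook between -0.085 and 0.085 m and y of label_holder in the frame of logbook between -0.075 and 0.075 m and angle between label_holder's own z axis and vertical below 0.15 rad and height (world z) of label_holder below 0.03 m and value of joint lid below 0.05 rad and height (world z) of opener below 0.012 m and angle between opener's own z axis and vertical below 0.12 rad and linear speed of each of opener, bottle_0, bottle_1, bottle_2, bottle_3, label_holder below 0.03 m/s); the robot touches nothing.
It fails at once if the fingers lift the lid while bottles are still in the case and the lid is under 0.12 rad (contact force between the fingers and lid above 1 N and value of joint lid between 0.01 and 0.12 rad and velocity of joint lid above 0.05 rad/s and ((x of bottle_0 in the frame of case between -0.055 and 0.055 m and y of bottle_0 in the frame of case between -0.15 and 0.15 m and height (world z) of bottle_0 below 0.05 m) or (x of bottle_1 in the frame of case between -0.055 and 0.055 m and y of bottle_1 in the frame of case between -0.15 and 0.15 m and height (world z) of bottle_1 below 0.05 m) or (x of bottle_2 in the frame of case between -0.055 and 0.055 m and y of bottle_2 in the frame of case between -0.15 and 0.15 m and height (world z) of bottle_2 below 0.05 m) or (x of bottle_3 in the frame of case between -0.055 and 0.055 m and y of bottle_3 in the frame of case between -0.15 and 0.15 m and height (world z) of bottle_3 below 0.05 m))).
It fails at once if the timer or the mouse are moved more than 30 mm (distance of any of timer, mouse from where it was at the start of the episode above 0.03 m).
Of bottle_0, bottle_1, bottle_2, bottle_3 only 2 to 4 are there at a start; the rules pass over those that are not, and their reading is None.
At some moment in a run one of opener may be knocked a few centimetres aside while the robot is not near it.
It also fails if it takes over 210 s, if anything falls off the work surface, if the arm or the gripper's body presses on something with over 40 N, if the wrist force passes 120 N, or if a joint passes its speed limit or range.

ROBOT

A 7-joint arm with a two-finger parallel gripper is mounted at the origin on a cart in front of the work surface, level with it; the furniture and walls round the work are solid. World frame = base frame: x ahead of the robot, y to its left, z up, the work surface at z = 0. Lengths are in m, angles in degrees, forces in N, time in s.
With the tool pointing down it reaches from about 0.425 to 0.875 m from the base axis. Payload 4.7 kg.
Tool frame: the origin (TCP) lies on the centre line of the jaws, within the pads' length; the fingertips stand env.nose_length ahead of it and the grasp point (between the pads) lies 8 mm behind it (env.nose_length is the distance from the TCP to the fingertips, in m); y points along the fingers, z is the direction in which the jaws open and shut, and the axes are right-handed (so a half turn about y gives the same grasp; the last joint's range is limited). The gripper opens to 87 mm and grips with 3 to 60 N. Pads are 19 mm wide; open, the fingers measure 117 mm over their backs; the gripper's body (75 mm by 190 mm) begins 51 mm behind the grasp point.
Start: joints at [-74.937, 18.392, -4.016, 83.108, 1.295, 78.541, -3.26], TCP at [0.16, 0.63, 0.199] pointing down, gripper open.
Joint ranges: [-163.93, 163.93], [-17.29, 119.83], [-79.2, 71.16], [3.27, 140.29], [-89.18, 269.18], [5.43, 117.66], [-154.24, 154.24]. Speed limits (degrees/s): [147.25, 147.25, 180, 180, 180, 180, 180].

INTERFACE

Orientations are given as [roll, pitch, yaw] about the fixed x, y, z axes, in that order (R = Rz(yaw) Ry(pitch) Rx(roll)).
In Python, from cell import env, read_camera, camera_info, job, models gives the robot as it stands.
- The arm moves only by the tool move_arm, never from a script. Its argument "moves" is a list of rows, each a list of 6 numbers: the shift along the tool's x, y, z in mm, then the turn, a rotation vector about the tool's x, y, z in degrees. In form: [[x, y, z, ax, ay, az], ...]. A call has 1 to 20 rows; each row is the pose to reach, as a shift and turn from the pose commanded when the call began, along the tool's axes at that moment; what a row does not reach only later rows make up. A row lasts 1/12 s, in which the tool goes at most 41.7 mm and 7.16 degrees, less where a joint would pass 70% of its speed; a pose out of reach is approached as far as the arm can. A call with a gripper value outside its range is refused whole. "claw" is the finger opening in mm, from 0 to 87, set as the call begins (left out, the last holds). The fingers move at their own pace and stop on an object; "newtons" is the grip in N (left out, the last holds). Time passes only in rows, so rows that repeat a pose let the fingers close. It gives the time, the measured TCP pose, the force and the opening at its end, in the units of the state.
- env.get_obs(): the state, without advancing time (a new reading comes with each control period).
- read_camera(name): name is "side" or "top" or "wrist"; returns (picture, depth): 480x640x3 uint8, red, green, blue; 480x640 float32, m along the optical axis (not along the pixel's ray), 0 where there is no reading.
- camera_info(name): a dict with "fx", "fy", "cx", "cy" (pixels), "distortion" ([k1, k2, p1, p2, k3] as OpenCV has them; the pictures are not rectified), "R" (3x3) and "t" (3): a world point X has camera coordinates R X + t. Camera axes: x right, y down, z forward; pixel columns grow to the right and rows downward; lengths in m; the calibration is good to about 2 mm. A picture is of the moment at which its call begins: read the wrist's pose just before it. camera_info takes no time and is no camera call; for the wrist camera it gives the pose at the moment of the call.
- job.sign_off(): hands the job in, once; it reports no verdict.
Trained networks look in the newest picture that a camera, given by its name, has taken for a name from the list of things; names that differ only in an ending like _2 or _b are one class to them, and where a whole thing is asked for, a point or a joint stands for the part that bears it (a point fixed in the world has none). Each returns a list of dicts, best first, with "score" (0 to 1); they miss things now and then, are a little off and sometimes report something else, mostly with a low value. They report only what shows in the picture. A call takes as long as a camera call.
- models.spot_in(target, camera): "point" ([x, y, z] in m, in world coordinates, good to about 4 mm: the middle of the surface that is visible of it).
- models.cut_out(target, camera): "mask" (480x640 bool, what is visible of it).
The state is a dict: "time_s": time; "qpos": joint angles; "joint_velocities": joint speeds; "effort": joint torques, N m; "tool_pos": TCP position; "tool_rot": TCP orientation; "force": force on the tool from outside, world axes, zero at the start; "wrist_torque": the same for the moment, N m; "grip_width": finger opening in m.
Only numpy, scipy, OpenCV 4.12 (cv2) and the standard library are available. Lean on these libraries where they do the work, as an engineer would, in place of code of your own. Each camera call takes 0.05 s, during which the arm holds its last target.

## Working session

There is one attempt and no reset: what is moved stays moved. The work goes in short steps, Python scripts to look and compute and a tool call to move; the robot and the scene stay as the last step left them, time stands still between calls to the robot, and variables do not carry over. Pictures are saved under pics/ and viewed, and the job is handed in when it is done.

Besides the shell and the picture viewer there is one more tool, called after "Request:" by a JSON object that holds its "method" and its "body", one argument or row to a line. move_arm: Moves the arm, as the interface text tells. Its arguments: {"type":"object","properties":{"moves":{"type":"array","items":{"type":"array","items":{"type":"number"}}},"claw":{"type":"number"},"newtons":{"type":"number"}},"required":["moves"]}

```bash
ls; mkdir -p pics
python3 - <<'E'
from cell import env, read_camera, camera_info, job, models
import cv2,numpy as np
print(env.get_obs(), env.nose_length)
for c in ["side","top","wrist"]:
    i=camera_info(c); print(c,i)
    p,d=read_camera(c); cv2.imwrite(f"pics/a_{c}.png",p[:,:,::-1])
E
```

```text
pics
{'time_s': 0.0, 'qpos': array([-74.93644412,  18.43864929,  -4.01577803,  83.17512689,
         1.29506962,  78.53805664,  -3.2608967 ]), 'joint_velocities': array([-0.07146274, -0.08174731,  0.02013586,  0.09042974,  0.01262669,
        0.02760456, -0.06053189]), 'effort': array([ 4.14947754e-04, -4.91282988e+01, -4.03995272e-01, -3.12522161e+01,
       -6.41465862e-02,  4.35140566e-02,  1.51368263e-04]), 'tool_pos': array([0.15996726, 0.62940639, 0.19746424]), 'tool_rot': array([-9.01065883e+01, -5.61737754e-03, -1.42544449e+01]), 'force': array([-0.05171485, -1.21556228,  0.82447989]), 'wrist_torque': array([0.04504677, 0.00811054, 0.03436811]), 'grip_width': 0.08677770193666906} 0.011
side {'fx': 538.3502796012012, 'fy': 538.3502796012012, 'cx': 324.4801071179735, 'cy': 252.96161728340138, 'distortion': array([-0.09759115,  0.        ,  0.        ,  0.        ,  0.        ]), 'R': array([[-9.98892573e-01, -4.70480904e-02, -3.24578266e-04],
       [-3.14672090e-02,  6.73186953e-01, -7.38802505e-01],
       [ 3.49777489e-02, -7.37974121e-01, -6.73921919e-01]]), 't': array([0.52014528, 0.07328745, 1.18717376])}
top {'fx': 486.8849230003, 'fy': 486.8849230003, 'cx': 318.7490294090691, 'cy': 238.9766409162638, 'distortion': array([-0.08205106,  0.        ,  0.        ,  0.        ,  0.        ]), 'R': array([[-0.0129541 , -0.99958784,  0.0256191 ],
       [-0.99793108,  0.01131053, -0.06329011],
       [ 0.06297426, -0.02638597, -0.99766629]]), 't': array([-0.00261636,  0.50419121,  1.03365608])}
wrist {'fx': 400.7651763028241, 'fy': 400.7651763028241, 'cx': 316.90559740635723, 'cy': 239.0970754768077, 'distortion': array([-0.05508763,  0.        ,  0.        ,  0.        ,  0.        ]), 'R': array([[ 0.24636613,  0.96917429, -0.00221978],
       [ 0.93856339, -0.23801242,  0.24989768],
       [ 0.24166607, -0.06364973, -0.96826971]]), 't': array([-0.64909029, -0.03050993,  0.3895153 ])}
```

View pics/a_side.png

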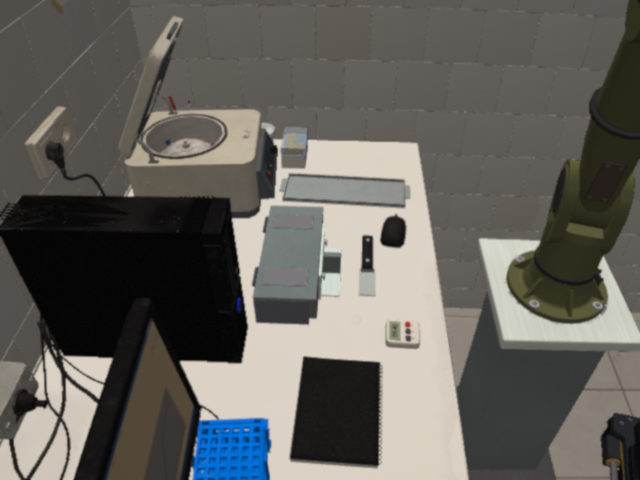

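View pics/a_top.png

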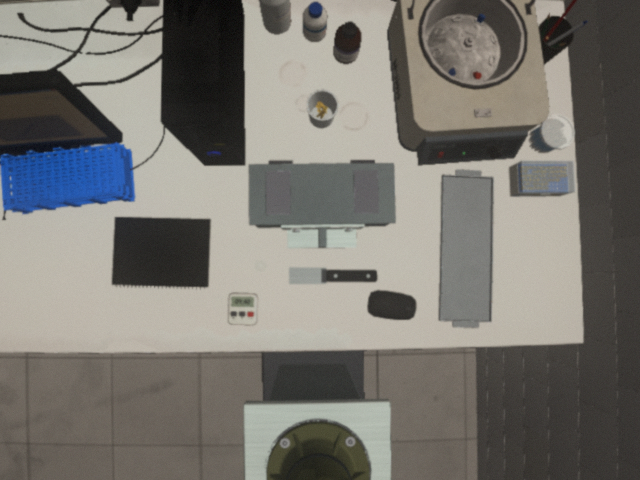

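View pics/a_wrist.png

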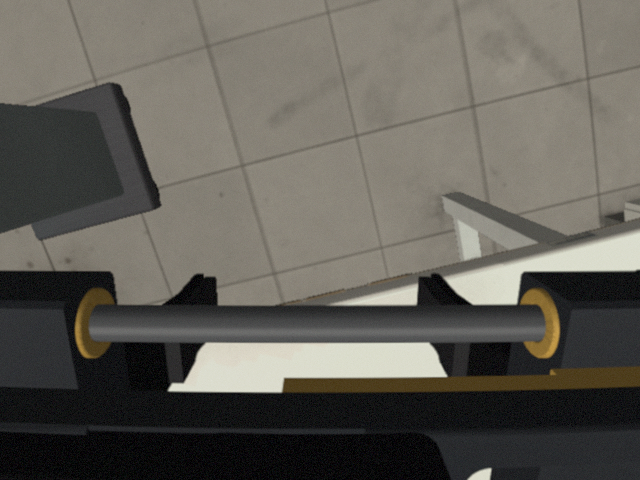

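```bash
cat > h.py <<'E'
from cell import env, read_camera, camera_info, job, models
import cv2,numpy as np
from scipy.spatial.transform import Rotation as Ro
def K(i): return np.array([[i['fx'],0,i['cx']],[0,i['fy'],i['cy']],[0,0,1.]])
def cloud(d,i,mask=None):
    m=d>0
    if mask is not None: m&=mask
    v,u=np.nonzero(m)
    n=cv2.undistortPoints(np.c_[u,v].astype(np.float64)[:,None],K(i),np.array(i['distortion']))[:,0]
    z=d[v,u].astype(float)
    return (np.c_[n*z[:,None],z]-i['t'])@i['R'], np.c_[u,v]
def pix(uv,i,z):
    n=cv2.undistortPoints(np.array(uv,float).reshape(-1,1,2),K(i),np.array(i['distortion']))[:,0]
    r=np.c_[n,np.ones(len(n))]@i['R']; c=-i['R'].T@i['t']
    return c+r*((z-c[2])/r[:,2])[:,None]
def proj(X,i):
    rv=cv2.Rodrigues(i['R'])[0]
    return cv2.projectPoints(np.array(X,float).reshape(-1,1,3),rv,np.array(i['t']),K(i),np.array(i['distortion']))[0][:,0]
def pose():
    o=env.get_obs(); R=Ro.from_euler('xyz',o['tool_rot'],degrees=True)
    return np.array(o['tool_pos']),R,o
def rowto(p,R,p0=None,R0=None):
    a,b,_=pose()
    p0=a if p0 is None else np.array(p0); R0=b if R0 is None else R0
    return np.round(np.r_[R0.inv().apply(np.array(p)-p0)*1000,(R0.inv()*R).as_rotvec(degrees=True)],1)
def down(yaw): return Ro.from_euler('xyz',[-90,0,yaw],degrees=True)
def shot(name,tag):
    p,d=read_camera(name); cv2.imwrite(f"pics/{tag}.png",p[:,:,::-1]); return p,d
E
python3 - <<'E'
from h import *
for cam in ["top","side"]:
    p,d=read_camera(cam); i=camera_info(cam)
    for t in ["case","lid","label_holder","holder_rib","opener","tray","logbook","timer","mouse","lid_lip","opener_tip"]:
        s=models.spot_in(t,cam)[:1]; m=models.cut_out(t,cam)[:1]
        if not s or not m: print(cam,t,'none',len(s),len(m)); continue
        mk=m[0]['mask']; P,_=cloud(d,i,mk)
        if len(P)==0: continue
        lo,hi=np.percentile(P,[2,98],axis=0)
        c,wh,a=cv2.minAreaRect((P[:,:2]*1000).astype(np.float32))
        print(cam,t,np.round(s[0]['score'],2),np.round(s[0]['point'],3),mk.sum(),np.round(lo,3),np.round(hi,3),'rect',np.round(c,0),np.round(wh,0),round(a,1), 'med',np.round(np.median(P,0),3))
i=camera_info("wrist"); p0,R,o=pose()
c=-i['R'].T@i['t']; print('cam in tool',R.inv().apply(c-p0), R.inv().apply(i['R'][2]))
E
```

```text
top case 0.74 [ 0.592 -0.019  0.078] 9180 [ 0.532 -0.158  0.071] [0.656 0.13  0.082] rect [597. -17.] [156. 325.] 0.4 med [ 0.593 -0.013  0.078]
top lid 0.71 [ 0.589 -0.013  0.078] 8844 [ 0.534 -0.158  0.074] [0.654 0.13  0.082] rect [594. -13.] [126. 304.] 0.1 med [ 0.593 -0.013  0.078]
top label_holder 0.89 [ 0.507 -0.014  0.014] 1656 [ 0.488 -0.088  0.007] [0.531 0.06  0.081] rect [510. -14.] [ 46. 170.] 0.2 med [ 0.513 -0.012  0.012]
top holder_rib 0.76 [ 0.514 -0.008  0.012] 1568 [ 0.489 -0.088  0.008] [0.53  0.058 0.081] rect [509. -15.] [165.  44.] 89.4 med [ 0.513 -0.012  0.012]
top opener 0.76 [ 0.429 -0.022  0.021] 1215 [ 0.411 -0.124  0.009] [0.444 0.052 0.025] rect [426. -36.] [185.  34.] 89.3 med [ 0.426 -0.024  0.017]
top tray 0.55 [ 0.477 -0.338  0.003] 7986 [ 0.321 -0.392 -0.002] [ 0.643 -0.276  0.014] rect [ 482. -337.] [125. 348.] 87.2 med [ 0.479 -0.335  0.003]
top logbook 0.78 [0.479 0.33  0.014] 6585 [0.411 0.231 0.008] [0.552 0.435 0.017] rect [480. 334.] [213. 150.] 88.0 med [0.481 0.333 0.013]
top timer none 0 1
top mouse 0.67 [ 0.364 -0.161  0.026] 1245 [ 0.3
[... 1182 characters left out ...]
0.94 [0.479 0.348 0.011] 8913 [0.41  0.234 0.006] [0.553 0.437 0.015] rect [480. 328.] [223. 154.] 86.9 med [0.481 0.347 0.012]
side timer 0.71 [0.353 0.164 0.017] 922 [0.325 0.13  0.002] [0.39  0.189 0.02 ] rect [356. 159.] [64. 69.] 86.9 med [0.358 0.165 0.016]
side mouse 0.68 [ 0.367 -0.139  0.018] 685 [ 0.332 -0.202  0.001] [ 0.39  -0.114  0.033] rect [ 357. -177.] [132.  60.] 81.2 med [ 0.361 -0.14   0.022]
side lid_lip none 0 1
side opener_tip 0.96 [ 0.426 -0.015  0.015] 860 [ 0.41  -0.124 -0.001] [0.444 0.055 0.025] rect [427. -36.] [ 37. 189.] 0.3 med [ 0.427 -0.016  0.015]
cam in tool [-6.77389095e-02 -1.85776217e-01  1.74369317e-04] [ 2.49795446e-01  9.68298491e-01 -5.17903215e-04]
```

Run:
```python
from h import *
for cam in ["top","side"]:
    p,d=read_camera(cam); i=camera_info(cam)
    for t,(z0,z1) in dict(lid=(.07,.086),tray=(-.005,.02),logbook=(.004,.02),opener=(.005,.03),label_holder=(.004,.018)).items():
        P=cloud(d,i,models.cut_out(t,cam)[0]['mask'])[0]; P=P[(P[:,2]>z0)&(P[:,2]<z1)]
        med=np.median(P[:,:2],0); P=P[np.abs(P[:,:2]-med).max(1)<.21]
        X,Y=P[:,0],P[:,1]
        res=[]
        # edges lo/hi of x as function of y, and of y versus x
        for A,B in((X,Y),(Y,X)):
            q=np.linspace(*np.percentile(B,[8,92]),15)
            for f in (2,98):
                e=[np.percentile(A[(B>=a)&(B<b)],f) for a,b in zip(q,q[1:]) if ((B>=a)&(B<b)).sum()>5]
                c=[(a+b)/2 for a,b in zip(q,q[1:]) if ((B>=a)&(B<b)).sum()>5]
                # robust
                k=np.polyfit(c,e,1); r=np.abs(np.polyval(k,c)-e); g=r<=np.median(r)*2.5+1e-6
                k=np.polyfit(np.array(c)[g],np.array(e)[g],1)
                res.append((round(np.degrees(np.arctan(k[0])),2),round(np.polyval(k,np.median(B))*1000,1)))
        print(cam,t,'x lo/hi (ang,val):',res[:2],'y lo/hi:',res[2:],'z',np.round(np.median(P[:,2]),4),np.round(med*1000,1))
```

```text
top lid x lo/hi (ang,val): [(np.float64(-0.13), np.float64(534.7)), (np.float64(-0.07), np.float64(653.4))] y lo/hi: [(np.float64(-0.78), np.float64(-157.7)), (np.float64(1.3), np.float64(129.7))] z 0.0779 [593.5 -13.5]
top tray x lo/hi (ang,val): [(np.float64(-6.55), np.float64(318.3)), (np.float64(-1.67), np.float64(644.2))] y lo/hi: [(np.float64(-2.61), np.float64(-389.6)), (np.float64(-2.77), np.float64(-277.3))] z 0.0028 [ 478.8 -335.1]
top logbook x lo/hi (ang,val): [(np.float64(1.68), np.float64(410.2)), (np.float64(2.4), np.float64(551.4))] y lo/hi: [(np.float64(-2.63), np.float64(231.7)), (np.float64(-0.72), np.float64(434.2))] z 0.0126 [480.7 332.7]
top opener x lo/hi (ang,val): [(np.float64(-1.7), np.float64(411.7)), (np.float64(3.1), np.float64(441.8))] y lo/hi: [(np.float64(26.73), np.float64(-124.3)), (np.float64(-0.04), np.float64(53.0))] z 0.0167 [426.5 -23.3]
top label_holder x lo/hi (ang,val): [(np.float64(-0.7), np.float64(487.9)), (np.float64(0.79), np.float64(526.3))] y lo/hi: [(np.float64(-1.43), np.float64(-84.7)), (np.float64(-0.01), np.float64(57.0))] z 0.011
[... 437 characters left out ...]
] z 0.0015 [ 481.2 -336. ]
side logbook x lo/hi (ang,val): [(np.float64(2.52), np.float64(410.8)), (np.float64(2.22), np.float64(553.5))] y lo/hi: [(np.float64(-1.56), np.float64(234.1)), (np.float64(-2.25), np.float64(436.8))] z 0.012 [481.4 346. ]
side opener x lo/hi (ang,val): [(np.float64(-3.12), np.float64(411.2)), (np.float64(4.2), np.float64(440.8))] y lo/hi: [(np.float64(-1.58), np.float64(-120.5)), (np.float64(-2.31), np.float64(52.6))] z 0.0145 [426.2 -15.1]
side label_holder x lo/hi (ang,val): [(np.float64(-1.88), np.float64(487.8)), (np.float64(4.05), np.float64(525.3))] y lo/hi: [(np.float64(-6.66), np.float64(-86.8)), (np.float64(1.07), np.float64(57.0))] z 0.0115 [506.7  22. ]
```

Run:
```python
from h import *
print(rowto([0.506,-0.0135,0.17],down(0)),rowto([0.38,0.3,0.197],down(-7)))
```

```text
[ 493.7   28.6 -538.5   -0.   -14.3    0. ] [ 294.4    1.6 -265.7   -0.    -7.3    0. ]
```

Request:
{"method": "move_arm", "body": {
  "moves": [
    [294, 2, -266, 0, -7, 0],
    [294, 2, -266, 0, -7, 0],
    [294, 2, -266, 0, -7, 0],
    [294, 2, -266, 0, -7, 0],
    [294, 2, -266, 0, -7, 0],
    [294, 2, -266, 0, -7, 0],
    [294, 2, -266, 0, -7, 0],
    [294, 2, -266, 0, -7, 0],
    [294, 2, -266, 0, -7, 0],
    [294, 2, -266, 0, -7, 0],
    [494, 29, -538, 0, -14.3, 0],
    [494, 29, -538, 0, -14.3, 0],
    [494, 29, -538, 0, -14.3, 0],
    [494, 29, -538, 0, -14.3, 0],
    [494, 29, -538, 0, -14.3, 0],
    [494, 29, -538, 0, -14.3, 0],
    [494, 29, -538, 0, -14.3, 0],
    [494, 29, -538, 0, -14.3, 0],
    [494, 29, -538, 0, -14.3, 0],
    [494, 29, -538, 0, -14.3, 0]
  ],
  "claw": 50,
  "newtons": 40
}}

```text
time_s: 4.72
tool_pos: [0.507, -0.0174, 0.1696]
tool_rot: [-90.1, -0.0, -0.4]
force: [-0.8, -0.7, -0.6]
grip_width: 0.05
```

```bash
cat > look.py <<'E'
from h import *
import sys
tag=sys.argv[1]
for c in sys.argv[2:]: shot(c,tag+"_"+c)
p,R,o=pose(); print(o['time_s'],p,o['tool_rot'],o['force'],o['grip_width'])
E
python3 look.py b wrist
```

```text
4.7667 [ 0.50646728 -0.01439488  0.16954311] [-8.99949666e+01  1.06015465e-02 -1.65434491e-01] [-0.14092273  1.40779153 -0.06488059] 0.05011077643120733
```

View pics/b_wrist.png

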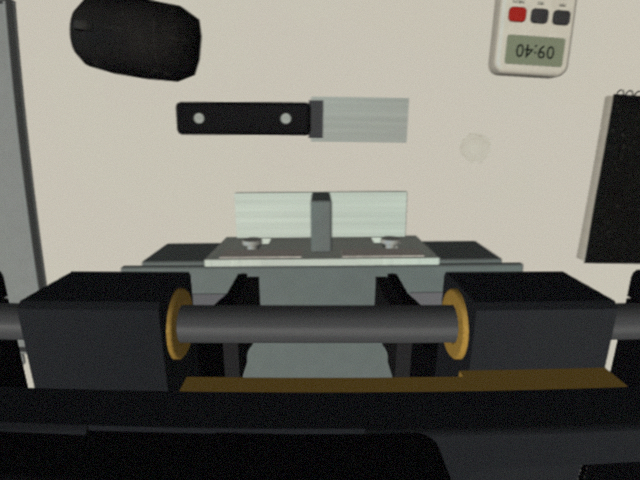

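Run:
```python
from h import *
i=camera_info("wrist"); p,d=read_camera("wrist")
P,uv=cloud(d,i); s=(uv[:,0]>295)&(uv[:,0]<345)&(uv[:,1]>185)&(uv[:,1]<255)&(P[:,2]>.055)&(P[:,2]<.072)
Q=P[s]; print(len(Q),np.percentile(Q,[3,50,97],axis=0).round(4))
s=(P[:,2]>.073)&(P[:,2]<.088)&(uv[:,1]<268)&(P[:,0]<.535); Q=P[s]; print(len(Q),np.percentile(Q,[1,50,99],axis=0).round(4))
print(pix([[312,196],[329,196],[311,250],[331,250]],i,0.063).round(4))
```

```text
1268 [[ 0.4863 -0.0235  0.0584]
 [ 0.5068 -0.0151  0.0621]
 [ 0.5257 -0.0006  0.064 ]]
3052 [[ 0.5244 -0.1521  0.0734]
 [ 0.5279 -0.0093  0.0785]
 [ 0.5322  0.1271  0.081 ]]
[[ 0.4815 -0.018   0.063 ]
 [ 0.4815 -0.0055  0.063 ]
 [ 0.5227 -0.019   0.063 ]
 [ 0.5227 -0.0038  0.063 ]]
```

Request:
{"method": "move_arm", "body": {
  "moves": [
    [0, 40, 1, 0, 0, 0],
    [0, 80, 1, 0, 0, 0],
    [0, 110, 1, 0, 0, 0],
    [0, 129, 1, 0, 0, 0],
    [0, 129, 1, 0, 0, 0],
    [0, 129, 1, 0, 0, 0],
    [0, 129, 1, 0, 0, 0]
  ]
}}

```text
time_s: 5.4
tool_pos: [0.5076, -0.0108, 0.042]
tool_rot: [-90.0, -0.1, 0.2]
force: [0.1, -0.2, 1.0]
grip_width: 0.05
```

Request:
{"method": "move_arm", "body": {
  "moves": [
    [0, 0, 0, 0, 0, 0],
    [0, 0, 0, 0, 0, 0],
    [0, 0, 0, 0, 0, 0],
    [0, 0, 0, 0, 0, 0],
    [0, 0, 0, 0, 0, 0],
    [0, 0, 0, 0, 0, 0],
    [0, 0, 0, 0, 0, 0],
    [0, 0, 0, 0, 0, 0],
    [0, 0, 0, 0, 0, 0],
    [0, 0, 0, 0, 0, 0]
  ],
  "claw": 5,
  "newtons": 40
}}

```text
time_s: 6.23
tool_pos: [0.5064, -0.0121, 0.0405]
tool_rot: [-90.0, 0.0, 0.0]
force: [-0.4, 1.7, 0.4]
grip_width: 0.0056
```

```bash
python3 look.py c wrist side
```

```text
6.3333 [ 0.50639777 -0.01207691  0.04051747] [-9.00004777e+01  1.92430887e-03  4.78769746e-02] [ 0.78398528 -0.14946629 -0.22095095] 0.0055138352334421345
```

View pics/c_wrist.png

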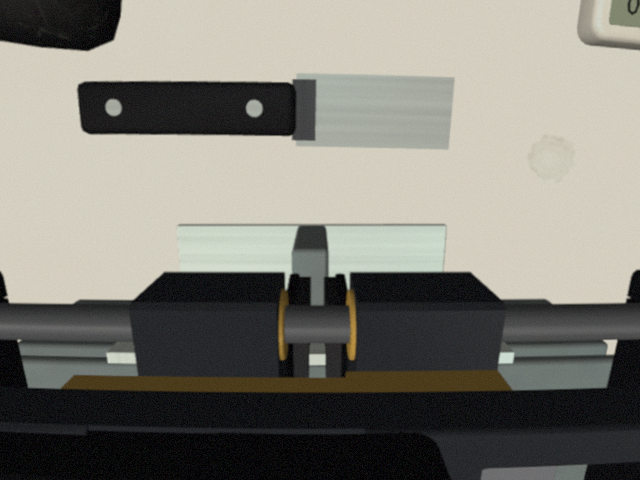

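View pics/c_side.png

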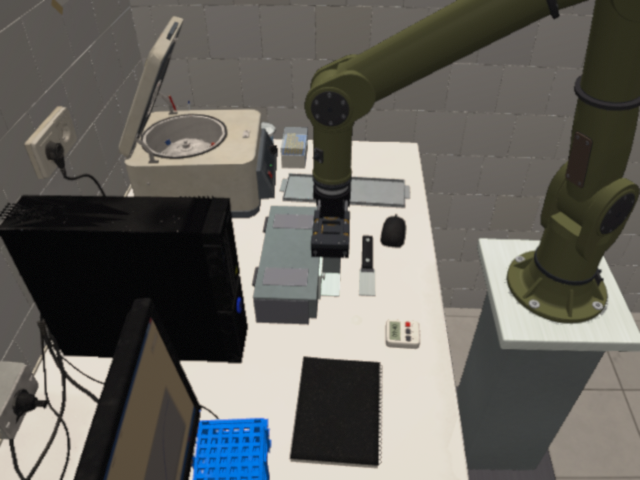

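Run:
```python
from h import *
i=camera_info("wrist"); p,d=read_camera("wrist"); q,R,o=pose()
print(proj([q, q+R.apply([0,.011,0]), q+R.apply([0,-.008,0]),q+R.apply([0,-.03,0])],i))
P,uv=cloud(d,i)
W=np.full((480,640,3),np.nan); W[uv[:,1],uv[:,0]]=P
for v in (235,260,280,290,300,315,350):
    print(v,[tuple((W[v,u]*1000).round(0)) for u in (300,312,318,324,335)])
big=cv2.resize(p[200:400,220:420,::-1],(800,800),interpolation=cv2.INTER_NEAREST)[:600]; cv2.imwrite("pics/c_crop.png",big)
```

```text
[[316.87780435 278.2031054 ]
 [316.89023305 270.89864805]
 [316.86788977 284.02939259]
 [316.83593676 302.80288653]]
235 [(np.float64(486.0), np.float64(-20.0), np.float64(36.0)), (np.float64(486.0), np.float64(-14.0), np.float64(36.0)), (np.float64(486.0), np.float64(-12.0), np.float64(35.0)), (np.float64(486.0), np.float64(-9.0), np.float64(33.0)), (np.float64(492.0), np.float64(-2.0), np.float64(11.0))]
260 [(np.float64(490.0), np.float64(-19.0), np.float64(63.0)), (np.float64(490.0), np.float64(-14.0), np.float64(62.0)), (np.float64(491.0), np.float64(-12.0), np.float64(61.0)), (np.float64(491.0), np.float64(-9.0), np.float64(61.0)), (np.float64(506.0), np.float64(-2.0), np.float64(11.0))]
280 [(np.float64(497.0), np.float64(-19.0), np.float64(68.0)), (np.float64(499.0), np.float64(-14.0), np.float64(62.0)), (np.float64(499.0), np.float64(-12.0), np.float64(62.0)), (np.float64(497.0), np.float64(-9.0), np.float64(68.0)), (np.float64(496.0), np.float64(-5.0), np.float64(73.0))]
290 [(np.float64(497.0), np.float64(-19.0), np.float64(80.0)), (np.float64(504.0), np.float64(-14.0), np
[... 377 characters left out ...]
64(497.0), np.float64(-9.0), np.float64(89.0)), (np.float64(498.0), np.float64(-5.0), np.float64(88.0))]
315 [(np.float64(475.0), np.float64(-16.0), np.float64(150.0)), (np.float64(474.0), np.float64(-13.0), np.float64(151.0)), (np.float64(475.0), np.float64(-12.0), np.float64(149.0)), (np.float64(474.0), np.float64(-11.0), np.float64(151.0)), (np.float64(475.0), np.float64(-8.0), np.float64(150.0))]
350 [(np.float64(504.0), np.float64(-17.0), np.float64(113.0)), (np.float64(524.0), np.float64(-14.0), np.float64(78.0)), (np.float64(526.0), np.float64(-12.0), np.float64(75.0)), (np.float64(511.0), np.float64(-10.0), np.float64(101.0)), (np.float64(504.0), np.float64(-6.0), np.float64(113.0))]
```

View pics/c_crop.png

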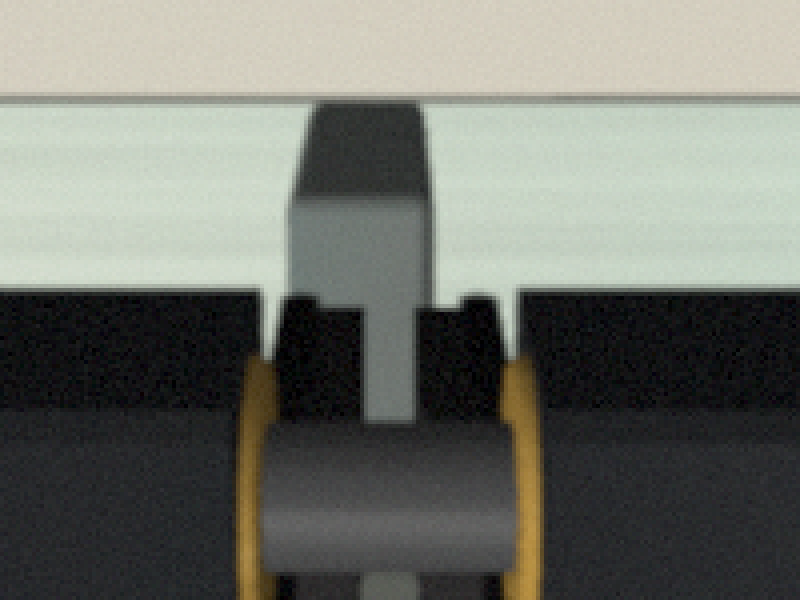

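Request:
{"method": "move_arm", "body": {
  "moves": [
    [0, -8, 0, 0, 0, 0],
    [0, -16, 0, 0, 0, 0],
    [0, -22, 0, 0, 0, 0],
    [0, -22, 0, 0, 0, 0],
    [0, -22, 0, 0, 0, 0]
  ]
}}

```text
time_s: 6.8
tool_pos: [0.5071, -0.0119, 0.0634]
tool_rot: [-90.0, -0.1, 0.0]
force: [-0.8, 0.5, 0.2]
grip_width: 0.0047
```

```bash
python3 look.py d wrist side
python3 - <<'E'
import cv2; a=cv2.imread('pics/d_wrist.png')[180:400,200:440]; b=cv2.imread('pics/d_side.png')[180:330,240:440]
cv2.imwrite('pics/d_m.png',cv2.hconcat([cv2.resize(a,(400,367)),cv2.resize(b,(400,367))]))
E
```

```text
6.9 [ 0.50636325 -0.01196941  0.06260704] [-8.99871345e+01 -6.44906991e-03  5.23052358e-02] [ 0.00889727 -0.27506158 -0.45465497] 0.005031588669662276
```

View pics/d_m.png

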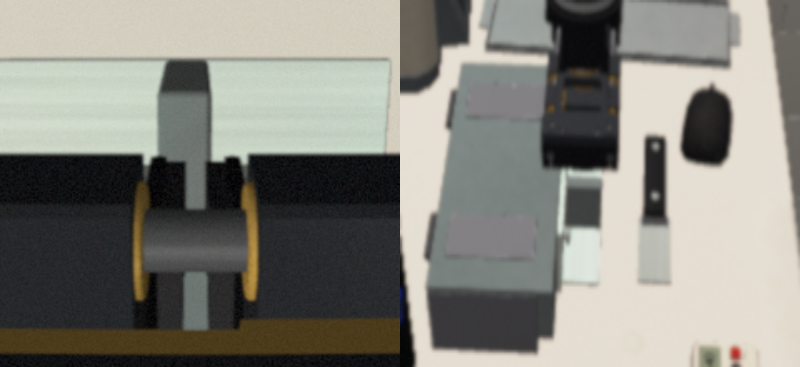

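Run:
```python
from h import *
i=camera_info("wrist"); p,d=read_camera("wrist")
P,uv=cloud(d,i); s=(uv[:,0]>308)&(uv[:,0]<320)&(uv[:,1]>245)&(uv[:,1]<265)
print(np.median(P[s],0))
o=pose()[2];print(o['grip_width'],o['effort'],o['force'],o['wrist_torque'])
```

```text
[ 0.49447971 -0.01338478  0.0621826 ]
0.005067922495101497 [ 3.64354870e-03 -3.00368750e+01  2.37915359e+00 -2.75931752e+01
  4.68870287e-02  6.70072110e-02 -1.99791458e-05] [-0.1615233   0.20596332 -0.12582563] [ 0.01629573 -0.04296236 -0.00562788]
```

Request:
{"method": "move_arm", "body": {
  "moves": [
    [0, -40, 0, 0, 0, 0],
    [0, -80, 0, 0, 0, 0],
    [0, -100, 0, 0, 0, 0],
    [0, -100, 0, 0, 0, 0],
    [0, -100, 0, 0, 0, 0]
  ]
}}

```text
time_s: 7.37
tool_pos: [0.5071, -0.0119, 0.1634]
tool_rot: [-90.0, -0.1, 0.1]
force: [-0.7, 0.4, -1.0]
grip_width: 0.0054
```

```bash
python3 look.py e wrist
python3 - <<'E'
from h import *
i=camera_info("wrist"); p,d=read_camera("wrist"); q,R,o=pose()
print(proj([q, q+R.apply([0,.011,0]), q+R.apply([0,-.008,0]),q+R.apply([0,-.03,0])],i))
P,uv=cloud(d,i)
L=R.inv().apply(P-q)*1000
W=np.full((480,640,3),np.nan); W[uv[:,1],uv[:,0]]=L
for v in range(255,306,4):
    print(v,[tuple((W[v,u]).round(0).astype(int)) if W[v,u,0]==W[v,u,0] else None for u in (285,295,305,312,318,324,330,340)])
E
```

```text
7.4167 [ 0.5059801  -0.01195216  0.16196344] [-8.99877732e+01  3.83497954e-02  5.50614103e-02] [ 0.21519743  0.18743441 -0.43489162] 0.004850064895500059
[[316.71972722 276.45292086]
 [316.72998164 269.2250894 ]
 [316.71155379 282.21638903]
 [316.68525244 300.77732946]]
255 [(np.int64(20), np.int64(101), np.int64(-24)), (np.int64(21), np.int64(104), np.int64(-17)), (np.int64(19), np.int64(98), np.int64(-9)), (np.int64(19), np.int64(100), np.int64(-4)), (np.int64(19), np.int64(100), np.int64(1)), (np.int64(20), np.int64(104), np.int64(5)), (np.int64(20), np.int64(104), np.int64(10)), (np.int64(20), np.int64(103), np.int64(17))]
259 [(np.int64(20), np.int64(91), np.int64(-23)), (np.int64(20), np.int64(93), np.int64(-16)), (np.int64(21), np.int64(95), np.int64(-9)), None, (np.int64(20), np.int64(94), np.int64(1)), (np.int64(20), np.int64(94), np.int64(5)), (np.int64(21), np.int64(95), np.int64(10)), (np.int64(19), np.int64(91), np.int64(17))]
263 [(np.int64(21), np.int64(85), np.int64(-23)), (np.int64(20), np.int64(84), np.int64(-15)), (np.int64(20), np.int64(84), np.int64(-8)), (np.int
[... 3120 characters left out ...]
int64(-111), np.int64(-6)), (np.int64(-10), np.int64(-51), np.int64(-8)), (np.int64(-9), np.int64(-49), np.int64(-4)), (np.int64(47), np.int64(83), np.int64(-3)), (np.int64(48), np.int64(84), np.int64(1)), (np.int64(-9), np.int64(-49), np.int64(3)), (np.int64(-9), np.int64(-48), np.int64(5)), (np.int64(-10), np.int64(-52), np.int64(8))]
303 [(np.int64(-35), np.int64(-112), np.int64(-6)), (np.int64(-9), np.int64(-54), np.int64(-8)), (np.int64(-8), np.int64(-51), np.int64(-4)), (np.int64(51), np.int64(85), np.int64(-3)), (np.int64(51), np.int64(83), np.int64(1)), (np.int64(-8), np.int64(-50), np.int64(3)), (np.int64(-9), np.int64(-52), np.int64(5)), (np.int64(-10), np.int64(-56), np.int64(8))]
```

View pics/e_wrist.png

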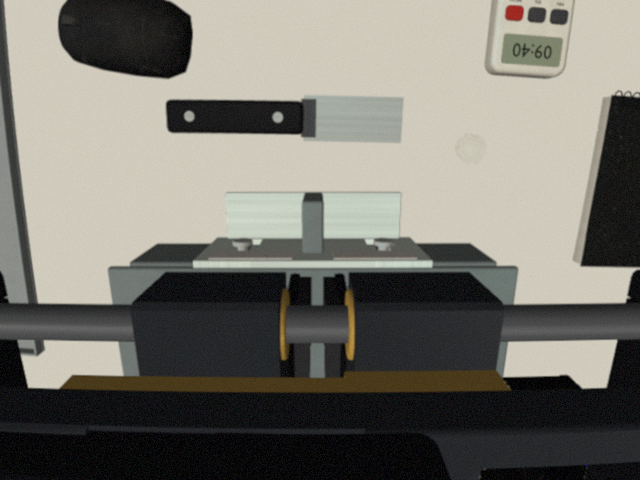

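```bash
python3 - <<'E'
from h import *
q,R,o=pose(); print(q)
for cam in("side","top"):
    p,d=read_camera(cam); i=camera_info(cam)
    P,uv=cloud(d,i); s=(abs(P[:,0]-.506)<.03)&(abs(P[:,1]+.012)<.1)&(P[:,2]>.1)&(P[:,2]<.35)
    L=R.inv().apply(P[s]-q)*1000
    for a in range(-130,40,10):
        k=(L[:,1]>=a)&(L[:,1]<a+10)
        if k.sum(): print(cam,a,k.sum(),np.percentile(L[k],[2,98],axis=0).round(0).tolist())
    cv2.imwrite(f"pics/f_{cam}.png",p[:,:,::-1])
E
python3 -c "
import cv2;a=cv2.imread('pics/f_side.png')[130:310,240:440];cv2.imwrite('pics/f_c.png',cv2.resize(a,(667,600)))"
```

```text
[ 0.50537974 -0.01204251  0.16117037]
side -130 196 [[-28.0, -130.0, -66.0], [30.0, -120.0, 97.0]]
side -120 334 [[-29.0, -119.0, -76.0], [30.0, -110.0, 94.0]]
side -110 152 [[-29.0, -110.0, -66.0], [30.0, -100.0, 90.0]]
side -100 88 [[-29.0, -100.0, 83.0], [28.0, -93.0, 88.0]]
side -40 21 [[-10.0, -37.0, 7.0], [10.0, -30.0, 14.0]]
side -30 22 [[-10.0, -30.0, 7.0], [10.0, -26.0, 14.0]]
top -130 14 [[-29.0, -130.0, 59.0], [18.0, -125.0, 86.0]]
top -120 27 [[-29.0, -114.0, 52.0], [30.0, -110.0, 67.0]]
top -110 4 [[-27.0, -110.0, 57.0], [-25.0, -109.0, 65.0]]
```

View pics/f_c.png

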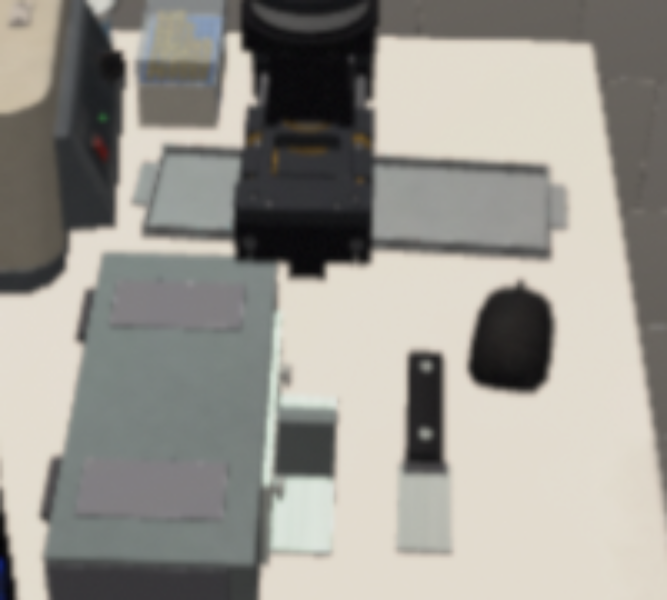

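Request:
{"method": "move_arm", "body": {
  "moves": [
    [0, 0, 0, 0, 0, 0],
    [0, 0, 0, 0, 0, 0],
    [0, 0, 0, 0, 0, 0],
    [0, 40, -1, 0, 0, 0],
    [0, 80, -1, 0, 0, 0],
    [0, 120, -1, 0, 0, 0],
    [0, 140, -1, 0, 0, 0],
    [0, 150, -1, 0, 0, 0],
    [0, 158, -1, 0, 0, 0],
    [0, 158, -1, 0, 0, 0],
    [0, 158, -1, 0, 0, 0],
    [0, 158, -1, 0, 0, 0]
  ],
  "claw": 45
}}

```text
time_s: 8.57
tool_pos: [0.508, -0.0129, 0.0061]
tool_rot: [-90.0, -0.2, 0.0]
force: [0.3, -0.1, -0.2]
grip_width: 0.0447
```

Request:
{"method": "move_arm", "body": {
  "moves": [
    [0, 0, 0, 0, 0, 0],
    [0, 0, 0, 0, 0, 0],
    [0, 0, 0, 0, 0, 0],
    [0, 0, 0, 0, 0, 0],
    [0, 0, 0, 0, 0, 0],
    [0, 0, 0, 0, 0, 0],
    [0, 0, 0, 0, 0, 0]
  ],
  "claw": 5,
  "newtons": 40
}}

```text
time_s: 9.15
tool_pos: [0.5065, -0.0136, 0.0047]
tool_rot: [-90.0, -0.0, 0.0]
force: [-1.1, -1.8, 1.2]
grip_width: 0.0161
```

Request:
{"method": "move_arm", "body": {
  "moves": [
    [0, -6, 0, 0, 0, 0],
    [0, -12, 0, 0, 0, 0],
    [0, -18, 0, 0, 0, 0],
    [0, -22, 0, 0, 0, 0],
    [0, -22, 0, 0, 0, 0],
    [0, -22, 0, 0, 0, 0],
    [0, -22, 0, 0, 0, 0],
    [0, -22, 0, 0, 0, 0]
  ]
}}

```text
time_s: 9.82
tool_pos: [0.5065, -0.0129, 0.0265]
tool_rot: [-90.0, -0.0, 0.1]
force: [-0.9, 0.6, -1.7]
grip_width: 0.0158
```

```bash
python3 look.py g wrist
python3 - <<'E'
from h import *
i=camera_info("wrist"); p,d=read_camera("wrist")
P,uv=cloud(d,i); s=(uv[:,0]>305)&(uv[:,0]<325)&(uv[:,1]>245)&(uv[:,1]<268)&(P[:,2]>.05)
print(np.median(P[s],0))
E
```

```text
9.8667 [ 0.5064512  -0.01291897  0.02641864] [-8.99954339e+01 -6.17539779e-03  5.40761502e-02] [-0.72178083 -0.34530356 -0.54846726] 0.01577856458548902
[ 0.48563588 -0.01365451  0.0622329 ]
```

View pics/g_wrist.png

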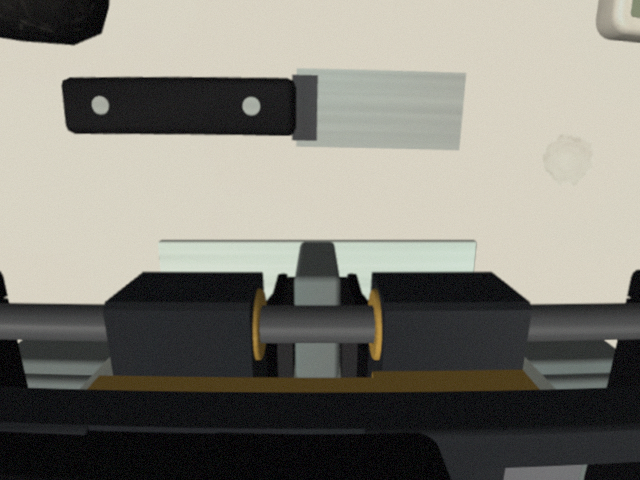

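Run:
```python
from h import *
i=camera_info("wrist"); p,d=read_camera("wrist")
P,uv=cloud(d,i)
for b in((310,322,285,300),(200,260,250,266),(380,440,250,266)):
    s=(uv[:,0]>b[0])&(uv[:,0]<b[1])&(uv[:,1]>b[2])&(uv[:,1]<b[3]); print(np.median(P[s],0))
```

```text
[ 0.4907658  -0.01326055  0.08374408]
[ 0.49424425 -0.05381794  0.03271301]
[0.4941181  0.03085649 0.03273663]
```

Request:
{"method": "move_arm", "body": {
  "moves": [
    [-6, -0.5, 0, 0, 0, 0],
    [-12, -0.5, 0, 0, 0, 0],
    [-18, -0.5, 0, 0, 0, 0],
    [-26, -0.5, 0, 0, 0, 0],
    [-35, -0.5, 0, 0, 0, 0],
    [-42, -0.5, 0, 0, 0, 0],
    [-42, -0.5, 0, 0, 0, 0],
    [-42, -0.5, 0, 0, 0, 0]
  ]
}}

```text
time_s: 10.63
tool_pos: [0.4642, -0.0129, 0.0272]
tool_rot: [-90.0, -0.0, 0.1]
force: [-0.5, 0.4, -1.5]
grip_width: 0.0156
```

```bash
python3 look.py i top
python3 - <<'E'
from h import *
q,R,o=pose()
# logbook yaw 2deg; holder origin = rib mid +0.025x; target origin (0.505,0.335)
for yaw in (-2,):print(rowto([0.48,0.335,q[2]],down(yaw)))
E
```

```text
10.6833 [ 0.46470534 -0.01289859  0.02732504] [-8.99701509e+01 -6.22999169e-02  5.81326038e-02] [ 0.34065002 -0.29603581 -1.19226373] 0.015881148259734055
[ 1.560e+01  2.000e-01  3.479e+02 -0.000e+00  2.100e+00  1.000e-01]
```

View pics/i_top.png

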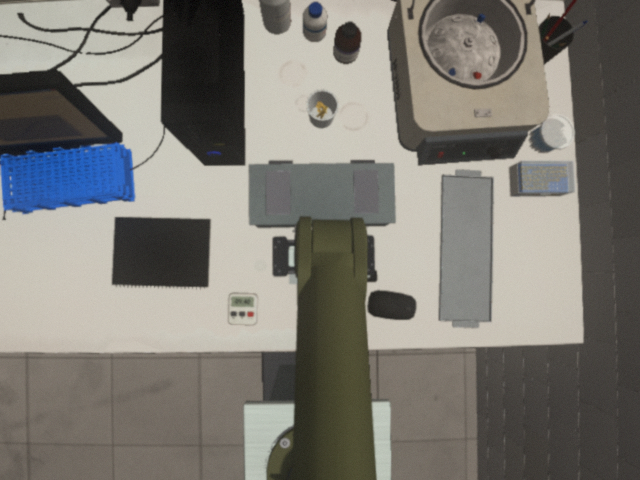

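Request:
{"method": "move_arm", "body": {
  "moves": [
    [0, -30, 0, 0, 0, 0],
    [15, -40, 36, 0, 2, 0],
    [15, -40, 70, 0, 2, 0],
    [15, -40, 105, 0, 2, 0],
    [15, -40, 140, 0, 2, 0],
    [15, -40, 175, 0, 2, 0],
    [15, -40, 210, 0, 2, 0],
    [15, -40, 245, 0, 2, 0],
    [15, -40, 280, 0, 2, 0],
    [15, -40, 315, 0, 2, 0],
    [15, -40, 335, 0, 2, 0],
    [15, -40, 348, 0, 2, 0],
    [15, -40, 348, 0, 2, 0],
    [15, -40, 348, 0, 2, 0],
    [15, -40, 348, 0, 2, 0]
  ]
}}

```text
time_s: 11.93
tool_pos: [0.4798, 0.3324, 0.0669]
tool_rot: [-90.1, 0.0, -2.1]
force: [0.9, -0.1, -1.9]
grip_width: 0.0153
```

```bash
python3 look.py j wrist
python3 - <<'E'
from h import *
i=camera_info("wrist"); p,d=read_camera("wrist")
P,uv=cloud(d,i)
for b in((310,322,285,300),(200,260,250,266),(380,440,250,266)):
    s=(uv[:,0]>b[0])&(uv[:,0]<b[1])&(uv[:,1]>b[2])&(uv[:,1]<b[3]); print(np.median(P[s],0))
E
```

```text
11.9833 [0.47992607 0.33231245 0.06700872] [-9.00664903e+01 -6.18427933e-03 -2.13163169e+00] [ 0.34291653 -0.0062726  -2.00508481] 0.015337708892332933
[0.46435311 0.33268629 0.12428788]
[0.46617878 0.29210794 0.07333714]
[0.46929582 0.37646497 0.07318834]
```

View pics/j_wrist.png

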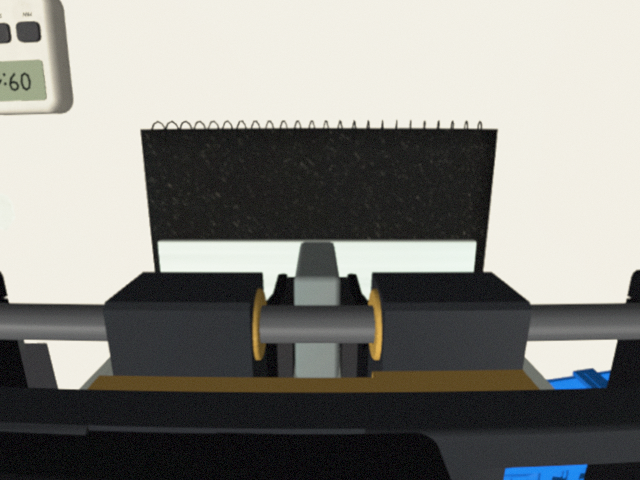

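Request:
{"method": "move_arm", "body": {
  "moves": [
    [0, 25, 0, 0, 0, 0],
    [0, 42, 0, 0, 0, 0],
    [0, 50, 0, 0, 0, 0],
    [0, 54, 0, 0, 0, 0],
    [0, 56, 0, 0, 0, 0],
    [0, 57, 0, 0, 0, 0],
    [0, 57, 0, 0, 0, 0],
    [0, 57, 0, 0, 0, 0]
  ]
}}

```text
time_s: 12.7
tool_pos: [0.4798, 0.3353, 0.011]
tool_rot: [-89.9, -0.1, -2.0]
force: [-0.4, 0.8, -1.2]
grip_width: 0.0157
```

Request:
{"method": "move_arm", "body": {
  "moves": [
    [0, 1, 0, 0, 0, 0],
    [0, 1, 0, 0, 0, 0],
    [0, 2, 0, 0, 0, 0],
    [0, 2, 0, 0, 0, 0],
    [0, 2, 0, 0, 0, 0]
  ]
}}

```text
time_s: 13.12
tool_pos: [0.4796, 0.3353, 0.0094]
tool_rot: [-89.9, -0.0, -2.0]
force: [-0.4, -1.2, 6.1]
grip_width: 0.016
```

Contact (6 N). Release and rise.

Request:
{"method": "move_arm", "body": {
  "moves": [
    [0, 0, 0, 0, 0, 0],
    [0, 0, 0, 0, 0, 0],
    [0, 0, 0, 0, 0, 0],
    [0, 0, 0, 0, 0, 0],
    [0, -30, 0, 0, 0, 0],
    [0, -70, 0, 0, 0, 0],
    [0, -110, 0, 0, 0, 0],
    [0, -150, 0, 0, 0, 0],
    [0, -150, 0, 0, 0, 0],
    [0, -150, 0, 0, 0, 0]
  ],
  "claw": 45
}}

```text
time_s: 13.95
tool_pos: [0.4809, 0.3361, 0.1612]
tool_rot: [-89.7, -0.3, -2.0]
force: [0.2, -0.8, -0.4]
grip_width: 0.0446
```

```bash
python3 look.py k wrist top
python3 - <<'E'
from h import *
for cam in("side",):
    p,d=read_camera(cam); i=camera_info(cam); m=models.cut_out("label_holder",cam)
    P=cloud(d,i,m[0]['mask'])[0]; print(np.percentile(P,[2,50,98],axis=0).round(3))
p,d=read_camera("top"); i=camera_info("top")
m=models.cut_out("opener","top"); 
for k in m[:2]:
    P=cloud(d,i,k['mask'])[0]; print(k['score'],cv2.minAreaRect((P[:,:2]*1000).astype(np.float32)),np.percentile(P,[2,98],axis=0).round(3))
E
```

```text
14.05 [0.47855863 0.33463086 0.15722966] [-9.00375280e+01  5.43475099e-02 -1.94665376e+00] [-0.04457207  0.53807965 -1.07487994] 0.04477493582791532
[[ 0.536 -0.151  0.004]
 [ 0.599  0.058  0.077]
 [ 0.659  0.136  0.081]]
0.96 ((426.2110290527344, -37.27033996582031), (187.2672119140625, 34.518272399902344), 89.28463745117188) [[ 0.41  -0.126  0.009]
 [ 0.444  0.054  0.025]]
0.45 ((480.52642822265625, 282.4660949707031), (66.15074157714844, 45.480751037597656), 88.4686050415039) [[0.46  0.25  0.012]
 [0.501 0.314 0.085]]
```

View pics/k_top.png

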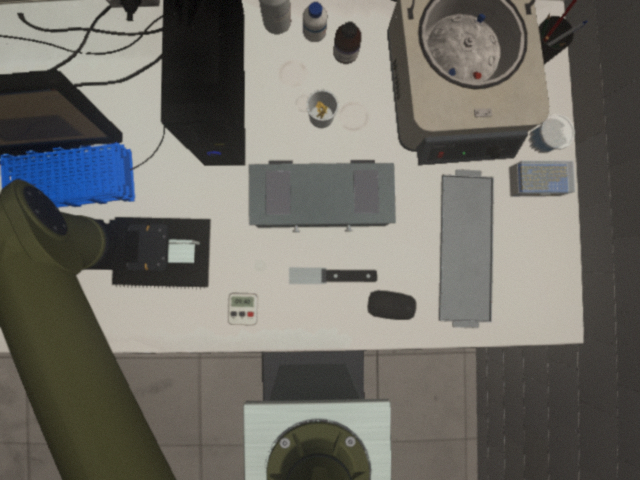

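View pics/k_wrist.png

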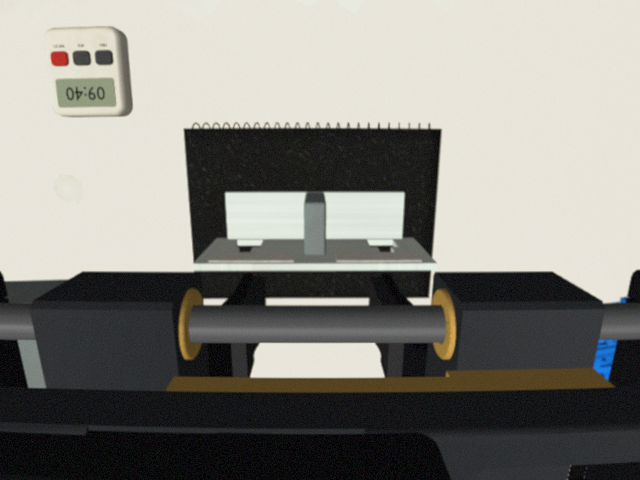

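Run:
```python
from h import *
print(rowto([0.4265,-0.0455,0.1],down(90)), rowto([0.455,.16,0.15],down(40)))
```

```text
[-3.870e+01  5.720e+01 -3.812e+02 -0.000e+00 -9.200e+01 -2.000e-01] [-1.73e+01  6.70e+00 -1.75e+02  1.00e-01 -4.20e+01 -2.00e-01]
```

Request:
{"method": "move_arm", "body": {
  "moves": [
    [-6, 2, -35, 0, -7, 0],
    [-10, 4, -70, 0, -14, 0],
    [-14, 6, -105, 0, -21, 0],
    [-16, 6, -140, 0, -28, 0],
    [-17, 6, -175, 0, -35, 0],
    [-20, 7, -205, 0, -42, 0],
    [-22, 10, -235, 0, -49, 0],
    [-24, 15, -260, 0, -56, 0],
    [-28, 20, -290, 0, -63, 0],
    [-32, 30, -320, 0, -70, 0],
    [-36, 40, -350, 0, -77, 0],
    [-39, 50, -381, 0, -84, 0],
    [-39, 57, -381, 0, -92, 0],
    [-39, 57, -381, 0, -92, 0],
    [-39, 57, -381, 0, -92, 0],
    [-39, 57, -381, 0, -92, 0]
  ]
}}

```text
time_s: 15.58
tool_pos: [0.4288, -0.0009, 0.088]
tool_rot: [-90.4, 3.6, 87.5]
force: [-0.4, 0.5, 0.9]
grip_width: 0.045
```

```bash
python3 look.py l wrist;  python3 - <<'E'
from h import *
q,R,o=pose();print(o['qpos'])
p,d=read_camera("wrist"); i=camera_info("wrist")
m=models.cut_out("opener","wrist")
for k in m[:1]:
    P=cloud(d,i,k['mask'])[0]; print(k['score'],cv2.minAreaRect((P[:,:2]*1000).astype(np.float32)),np.percentile(P,[2,98],axis=0).round(3))
    for a in np.arange(-.14,.07,.02):
        s=(P[:,1]>a)&(P[:,1]<a+.02)
        if s.sum()>10: print(a.round(2),np.percentile(P[s],[2,98],axis=0).round(4).tolist())
print(rowto([.4265,-.0455,-.023],down(90)))
E
```

```text
15.6333 [ 0.42939794 -0.0014504   0.08875591] [-90.50792958   3.59465667  87.36821699] [-0.11257874  0.56439925  0.00923168] 0.044960182632640906
[-79.64937654 -17.18838254  66.33564371 122.61014932  21.10604715
  66.54735873 154.18128299]
0.56 ((426.0187072753906, -50.153289794921875), (178.29014587402344, 36.01749801635742), 88.87374877929688) [[ 0.411 -0.129  0.012]
 [ 0.443  0.035  0.024]]
-0.14 [[0.4119, -0.1328, 0.0186], [0.4364, -0.1204, 0.0235]]
-0.12 [[0.4123, -0.1197, 0.0189], [0.4366, -0.1005, 0.0238]]
-0.1 [[0.4126, -0.0997, 0.0189], [0.4371, -0.0804, 0.0236]]
-0.08 [[0.4132, -0.0795, 0.019], [0.438, -0.0604, 0.0237]]
-0.06 [[0.4135, -0.0596, 0.0186], [0.4384, -0.0405, 0.0238]]
-0.04 [[0.4107, -0.0396, 0.0128], [0.442, -0.0203, 0.0235]]
-0.02 [[0.4095, -0.0196, 0.012], [0.444, -0.0004, 0.0152]]
0.0 [[0.4101, 0.0004, 0.012], [0.4444, 0.0196, 0.0146]]
0.02 [[0.4101, 0.0203, 0.012], [0.4448, 0.0385, 0.0146]]
[-34.7 115.2   3.2   0.5  -2.9  -3.6]
```

View pics/l_wrist.png

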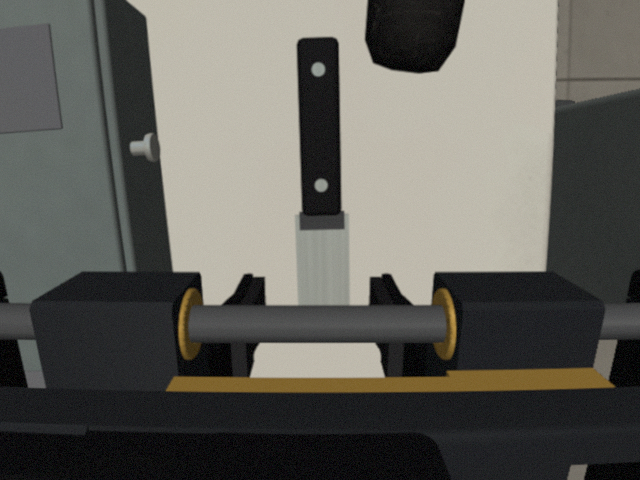

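Run:
```python
from h import *
print(rowto([0.48,-0.02,0.15],down(45)),rowto([0.50,-0.0455,0.16],down(-20)))
```

```text
[-17.5 -58.6 -50.9   1.9  42.1  -3.2] [-42.5 -66.8 -72.2   3.8 107.1  -1.9]
```

Request:
{"method": "move_arm", "body": {
  "moves": [
    [-18, -58, -51, 2, 42, -3],
    [-18, -58, -51, 2, 42, -3],
    [-18, -58, -51, 2, 42, -3],
    [-18, -58, -51, 2, 42, -3],
    [-18, -58, -51, 2, 42, -3],
    [-18, -58, -51, 2, 42, -3],
    [-42, -67, -72, 3.8, 107, -1.9],
    [-42, -67, -72, 3.8, 107, -1.9],
    [-42, -67, -72, 3.8, 107, -1.9],
    [-42, -67, -72, 3.8, 107, -1.9],
    [-42, -67, -72, 3.8, 107, -1.9],
    [-42, -67, -72, 3.8, 107, -1.9],
    [-42, -67, -72, 3.8, 107, -1.9],
    [-42, -67, -72, 3.8, 107, -1.9],
    [-42, -67, -72, 3.8, 107, -1.9],
    [-42, -67, -72, 3.8, 107, -1.9],
    [-42, -67, -72, 3.8, 107, -1.9],
    [-42, -67, -72, 3.8, 107, -1.9]
  ]
}}

```text
time_s: 17.23
tool_pos: [0.4999, -0.0462, 0.1601]
tool_rot: [-90.0, 0.0, -19.9]
force: [0.0, 1.3, -0.7]
grip_width: 0.0449
```

Run:
```python
from h import *
q,R,o=pose();print(q,o['tool_rot'],o['qpos'])
print(rowto([0.43,-0.0455,0.1],down(-90)))
```

```text
[ 0.49987745 -0.04615081  0.16014631] [-8.99928333e+01  3.51998728e-03 -1.98902156e+01] [-66.02968174   0.4158019   69.67835642 108.55810921  -0.41995767
  71.29932721  73.89262768]
[-65.9  60.1 -23.2  -0.   70.1  -0. ]
```

Request:
{"method": "move_arm", "body": {
  "moves": [
    [-66, 60, -23, 0, 70, 0],
    [-66, 60, -23, 0, 70, 0],
    [-66, 60, -23, 0, 70, 0],
    [-66, 60, -23, 0, 70, 0],
    [-66, 60, -23, 0, 70, 0],
    [-66, 60, -23, 0, 70, 0],
    [-66, 60, -23, 0, 70, 0],
    [-66, 60, -23, 0, 70, 0],
    [-66, 60, -23, 0, 70, 0],
    [-66, 60, -23, 0, 70, 0],
    [-66, 60, -23, 0, 70, 0],
    [-66, 60, -23, 0, 70, 0]
  ]
}}

```text
time_s: 18.23
tool_pos: [0.4299, -0.0447, 0.1001]
tool_rot: [-90.0, -0.0, -89.8]
force: [-0.4, 0.4, 0.7]
grip_width: 0.0452
```

```bash
python3 look.py m wrist
python3 - <<'E'
from h import *
q,R,o=pose();print(q,o['tool_rot'],o['qpos'])
p,d=read_camera("wrist"); i=camera_info("wrist")
m=models.cut_out("opener","wrist")
for k in m[:1]:
    P=cloud(d,i,k['mask'])[0]; print(k['score'],cv2.minAreaRect((P[:,:2]*1000).astype(np.float32)),np.percentile(P,[2,98],axis=0).round(3))
print(rowto([.4258,-.0455,-.02],down(-90)))
E
```

```text
18.2833 [ 0.42989888 -0.0446172   0.10004883] [-9.00125988e+01  5.14606486e-03 -8.97602358e+01] [-0.27688839  0.20139624 -0.4786223 ] 0.04502837491521869
[ 0.42989888 -0.0446172   0.10004883] [-9.00125988e+01  5.14606486e-03 -8.97602358e+01] [-53.61716764  -9.62198324  52.862287   121.05020434   8.44529565
  65.0461934   -4.49253835]
0.79 ((423.96429443359375, -37.29875946044922), (189.09347534179688, 37.85504913330078), 88.77497100830078) [[ 0.409 -0.126  0.011]
 [ 0.443  0.054  0.023]]
[  1.1 120.1  -4.1   0.    0.2  -0. ]
```

View pics/m_wrist.png

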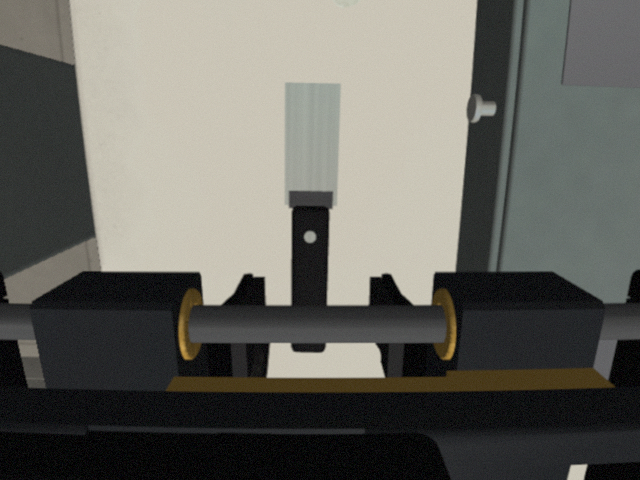

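Request:
{"method": "move_arm", "body": {
  "moves": [
    [1, 35, -2, 0, 1.3, 0],
    [1, 70, -4, 0, 1.3, 0],
    [1, 100, -4, 0, 1.3, 0],
    [1, 112, -4, 0, 1.3, 0],
    [1, 118, -4, 0, 1.3, 0],
    [1, 121, -4, 0, 1.3, 0],
    [1, 121, -4, 0, 1.3, 0],
    [1, 121, -4, 0, 1.3, 0],
    [1, 121, -4, 0, 1.3, 0]
  ]
}}

```text
time_s: 19.13
tool_pos: [0.4271, -0.045, -0.02]
tool_rot: [-89.9, 0.1, -91.2]
force: [-0.3, 0.9, -1.0]
grip_width: 0.0449
```

```bash
python3 look.py n wrist
python3 - <<'E'
from h import *
q,R,o=pose();print(q,o['tool_rot'],o['qpos'])
E
```

```text
19.1833 [ 0.42696833 -0.04495635 -0.02001566] [-89.8915583    0.09280101 -91.23866498] [ 0.03308197 -0.12328202  0.87150269] 0.0450759901417696
[ 0.42696833 -0.04495635 -0.02001566] [-89.8915583    0.09280101 -91.23866498] [-52.40243171   7.97558727  58.12717813 127.831451    -9.22905008
  48.20661653  10.40395984]
```

View pics/n_wrist.png

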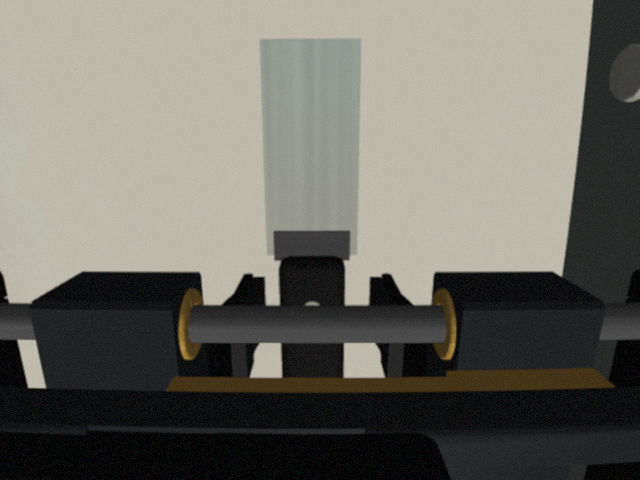

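Request:
{"method": "move_arm", "body": {
  "moves": [
    [0, 2, -1, 0, 0, 0],
    [0, 2, -1, 0, 0, 0],
    [0, 2, -1, 0, 0, 0],
    [0, 2, -1, 0, 0, 0],
    [0, 2, -1, 0, 0, 0],
    [0, 2, -1, 0, 0, 0],
    [0, 2, -1, 0, 0, 0]
  ],
  "claw": 12,
  "newtons": 60
}}

```text
time_s: 19.77
tool_pos: [0.4249, -0.0452, -0.0229]
tool_rot: [-90.0, 0.0, -91.3]
force: [-0.5, 0.6, 2.0]
grip_width: 0.0253
```

Request:
{"method": "move_arm", "body": {
  "moves": [
    [0, -20, 0, 0, 0, 0],
    [0, -50, 0, 0, 0, 0],
    [0, -85, 0, 0, 0, 0],
    [0, -110, 0, 0, 0, 0],
    [0, -110, 0, 0, 0, 0],
    [0, -110, 0, 0, 0, 0]
  ]
}}

```text
time_s: 20.27
tool_pos: [0.4258, -0.0447, 0.0878]
tool_rot: [-89.9, 0.2, -91.2]
force: [-0.5, -0.2, -1.4]
grip_width: 0.0256
```

```bash
python3 look.py o wrist
python3 - <<'E'
from h import *
q,R,o=pose();print(o['qpos'])
print(rowto([.43,-.0135,.09],down(-179.8)))
E
```

```text
20.3167 [ 0.42449887 -0.04496527  0.0865746 ] [-9.00285667e+01  8.05765214e-02 -9.12509823e+01] [ 0.19592329 -0.51655982 -2.4143884 ] 0.025682370134598047
[-57.19736821 -10.41064102  56.38711973 122.6112249    9.58525725
  63.54414778  -6.8073444 ]
[-31.6  -3.4   4.8   0.1  88.5  -0. ]
```

View pics/o_wrist.png

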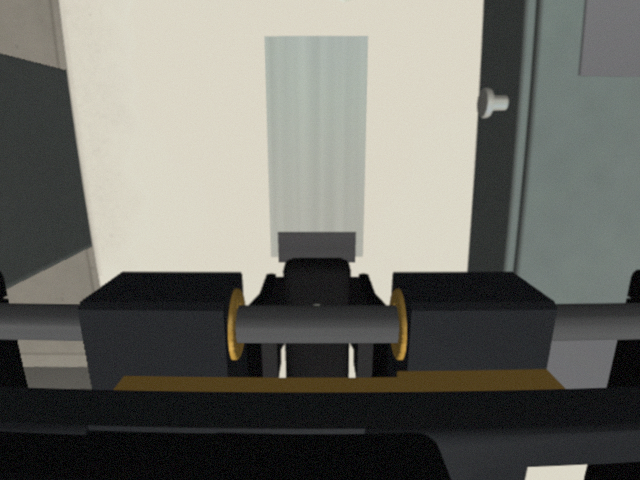

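Run:
```python
from h import *
print(rowto([.415,-.11,.095],down(-180)))
```

```text
[65.2 -8.5 -8.1  0.1 88.7 -0. ]
```

Request:
{"method": "move_arm", "body": {
  "moves": [
    [30, -10, 10, 0, 14, 0],
    [65, -10, 10, 0, 28, 0],
    [65, -9, 10, 0, 42, 0],
    [65, -9, 8, 0, 56, 0],
    [65, -9, 5, 0, 70, 0],
    [65, -9, 0, 0, 80, 0],
    [65, -9, -6, 0, 88.7, 0],
    [65, -9, -8, 0, 88.7, 0],
    [65, -9, -8, 0, 88.7, 0],
    [65, -9, -8, 0, 88.7, 0],
    [65, -9, -8, 0, 88.7, 0],
    [65, -9, -8, 0, 88.7, 0],
    [65, -9, -8, 0, 88.7, 0],
    [65, -9, -8, 0, 88.7, 0],
    [65, -9, -8, 0, 88.7, 0]
  ]
}}

```text
time_s: 21.57
tool_pos: [0.414, -0.1103, 0.0944]
tool_rot: [-90.0, -0.2, -179.9]
force: [-0.4, -0.6, -1.0]
grip_width: 0.0256
```

```bash
python3 look.py p wrist side
cat > blade.py <<'E'
from h import *
q,R,o=pose();print(o['qpos'].round(1), q.round(4), o['tool_rot'].round(2))
p,d=read_camera("wrist"); i=camera_info("wrist"); q,R,o=pose()
m=models.cut_out("opener","wrist")
for k in m[:1]:
    P=cloud(d,i,k['mask'])[0]; L=R.inv().apply(P-q)*1000
    s=(L[:,0]<-30)&(abs(L[:,2])<25); L=L[s];P=P[s]
    print('tip world max x',np.percentile(P,[1,50,99],axis=0).round(4).tolist()); print('tool',np.percentile(L,[1,50,99],axis=0).round(1).tolist())
    # plane fit
    A=np.c_[P[:,:2],np.ones(len(P))]; z=P[:,2]; g=np.ones(len(P),bool)
    for _ in range(4):
        c=np.linalg.lstsq(A[g],z[g],rcond=None)[0]; r=abs(A@c-z); g=r<.002
    print('plane dz/dx,dz/dy deg',np.degrees(np.arctan(c[:2])).round(2), 'z at tip',(c@[P[:,0].max(),np.median(P[:,1]),1]).round(4), g.mean())
E
python3 blade.py
```

```text
21.6667 [ 0.41465607 -0.11018511  0.09504143] [-8.99763456e+01 -1.34229431e-01 -1.79895588e+02] [ 0.27369674 -0.23181496 -1.48291847] 0.02578217860859339
[-41.4  -8.8  50.  121.6   7.5  64.4 -84.9] [ 0.4147 -0.1102  0.095 ] [-8.998e+01 -1.300e-01 -1.799e+02]
tip world max x [[0.4458, -0.1273, 0.1291], [0.4839, -0.1097, 0.1307], [0.5166, -0.0921, 0.1323]]
tool [[-101.7, -37.1, -17.9], [-68.9, -35.5, -0.4], [-30.9, -33.9, 17.3]]
plane dz/dx,dz/dy deg [-0.27 -0.07] z at tip 0.1304 0.9952141057934509
```

View pics/p_wrist.png

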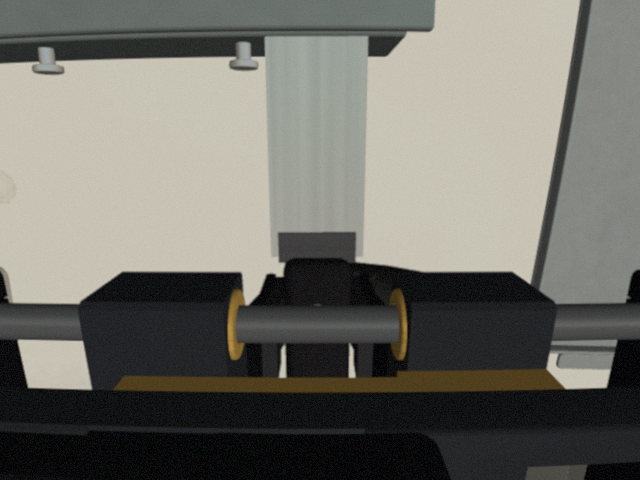

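View pics/p_side.png

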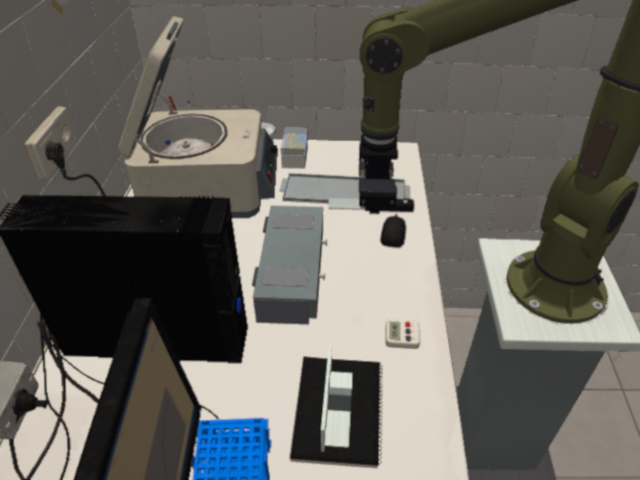

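Request:
{"method": "move_arm", "body": {
  "moves": [
    [0, 30, 0, 0, 0, 0],
    [0, 50, 0, 0, 0, 0],
    [0, 61, 0, 0, 0, 0],
    [0, 61, 0, 0, 0, 0],
    [0, 61, 0, 0, 0, 0],
    [0, 61, 0, 0, 0, 0]
  ]
}}

```text
time_s: 22.27
tool_pos: [0.4162, -0.1101, 0.0358]
tool_rot: [-90.0, 0.1, -179.9]
force: [0.5, 0.1, -1.6]
grip_width: 0.0255
```

```bash
python3 look.py q wrist; python3 blade.py
python3 - <<'E'
from h import *
p,d=read_camera("wrist"); i=camera_info("wrist")
P,uv=cloud(d,i); 
s=(P[:,1]>-.15)&(P[:,1]<-.06)&(P[:,0]>.5)&(P[:,0]<.6)&(uv[:,1]<100)
Q=P[s]
for z in np.arange(.03,.086,.004):
    k=(Q[:,2]>=z)&(Q[:,2]<z+.004); 
    if k.sum()>3: print(z.round(3),k.sum(),np.percentile(Q[k,0],[2,50,98]).round(4))
E
```

```text
22.3167 [ 0.41645692 -0.11011069  0.03594509] [-9.00269645e+01  9.29029963e-02 -1.79941116e+02] [ 0.06714364 -0.44865815 -1.0066257 ] 0.025670412348202266
[-42.   -1.5  53.6 125.1   1.4  55.7 -79.1] [ 0.4165 -0.1101  0.0359] [-9.0030e+01  9.0000e-02 -1.7994e+02]
tip world max x [[0.4473, -0.1272, 0.0701], [0.485, -0.1096, 0.0716], [0.518, -0.0922, 0.0732]]
tool [[-101.5, -37.1, -17.8], [-68.6, -35.5, -0.4], [-30.8, -33.9, 17.2]]
plane dz/dx,dz/dy deg [-0.11  0.01] z at tip 0.0715 0.9967005076142132
0.03 444 [0.5307 0.5311 0.5316]
0.034 484 [0.5307 0.5311 0.5315]
0.038 507 [0.5305 0.5311 0.5315]
0.042 540 [0.5179 0.531  0.5314]
0.046 834 [0.5178 0.5309 0.5314]
0.05 1264 [0.5179 0.5308 0.5314]
0.054 990 [0.5181 0.531  0.5315]
0.058 1047 [0.5307 0.5312 0.5325]
0.062 1315 [0.5308 0.5319 0.5329]
0.066 128 [0.5008 0.5099 0.5185]
0.07 5532 [0.5004 0.5094 0.518 ]
```

View pics/q_wrist.png

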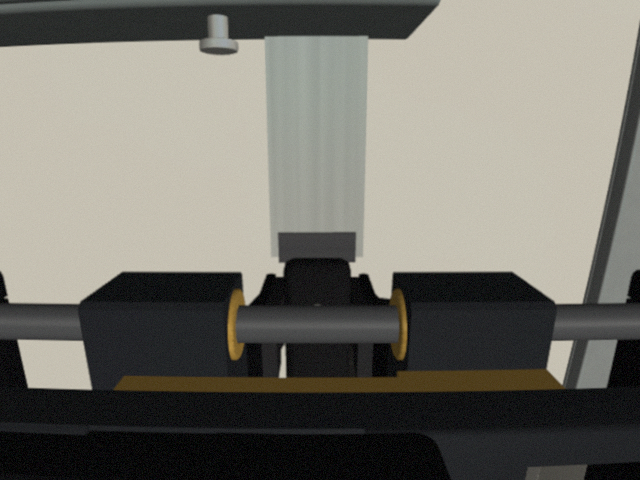

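Request:
{"method": "move_arm", "body": {
  "moves": [
    [0, 2, 0, 0, 0, 0],
    [0, 2, 0, 0, 0, 0],
    [-6, 2, 0, 0, 0, 0],
    [-12, 2, 0, 0, 0, 0],
    [-17, 2, 0, 0, 0, 0],
    [-22, 2, 0, 0, 0, 0],
    [-25, 2, 0, 0, 0, 0],
    [-25, 2, 0, 0, 0, 0],
    [-25, 2, 0, 0, 0, 0]
  ]
}}

```text
time_s: 23.22
tool_pos: [0.4404, -0.1103, 0.0328]
tool_rot: [-90.0, -0.1, -180.0]
force: [0.3, 0.7, -0.9]
grip_width: 0.0256
```

```bash
python3 look.py r wrist; python3 blade.py
```

```text
23.2667 [ 0.44015214 -0.11021599  0.03280616] [-8.99924869e+01 -5.84095475e-02 -1.79967333e+02] [ 0.03551565  0.18000501 -2.45639043] 0.025388046480700983
[-41.4   4.   54.3 122.3  -4.   55.5 -74.9] [ 0.4402 -0.1102  0.0328] [-8.9990e+01 -6.0000e-02 -1.7997e+02]
tip world max x [[0.4708, -0.1274, 0.0667], [0.503, -0.1097, 0.0682], [0.5316, -0.0922, 0.0699]]
tool [[-91.5, -37.1, -17.9], [-62.9, -35.5, -0.4], [-30.7, -34.0, 17.3]]
plane dz/dx,dz/dy deg [-0.33 -0.04] z at tip 0.0681 0.9948366954851104
```

View pics/r_wrist.png

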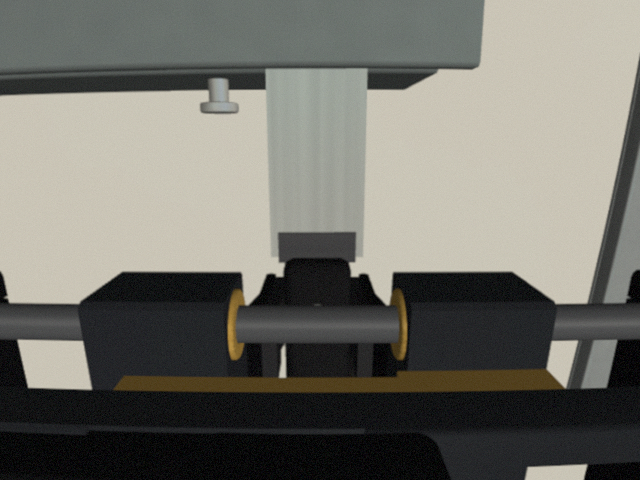

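Request:
{"method": "move_arm", "body": {
  "moves": [
    [0, -4, 0, 0, 0, 0],
    [0, -8, 0, 0, 0, 0],
    [0, -12, 0, 0, 0, 0],
    [0, -16, 0, 0, 0, 0],
    [-4, -20, 0, 0, 0, 0],
    [-8, -24, 0, 0, 0, 0],
    [-10, -26, 0, 0, 0, 0],
    [-10, -26, 0, 0, 0, 0],
    [-10, -26, 0, 0, 0, 0]
  ]
}}

```text
time_s: 24.12
tool_pos: [0.4508, -0.11, 0.0591]
tool_rot: [-90.0, 0.0, -180.0]
force: [-1.0, 0.3, -2.7]
grip_width: 0.0255
```

```bash
python3 look.py s wrist; python3 blade.py
```

```text
24.1667 [ 0.45084597 -0.11001387  0.05905781] [-9.00025479e+01  1.60199054e-02 -1.79951643e+02] [-1.68917539  0.12664296 -2.59271187] 0.025659553113431294
[-42.    2.5  54.2 119.7  -2.4  58.8 -76.6] [ 0.4508 -0.11    0.0591] [-9.0000e+01  2.0000e-02 -1.7995e+02]
tip world max x [[0.4815, -0.1272, 0.0928], [0.5093, -0.1096, 0.0944], [0.5344, -0.0921, 0.096]]
tool [[-83.6, -36.9, -17.9], [-58.5, -35.3, -0.4], [-30.6, -33.8, 17.2]]
plane dz/dx,dz/dy deg [-0.46 -0.06] z at tip 0.0942 0.9968242766407904
```

View pics/s_wrist.png

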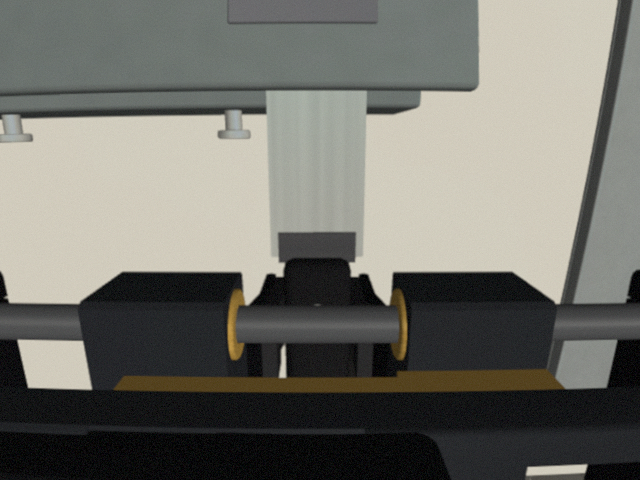

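Request:
{"method": "move_arm", "body": {
  "moves": [
    [-9, -8, 0, 0, 0, 0],
    [-13, -17, 0, 0, 0, 0],
    [-17, -26, 0, 0, 0, 0],
    [-21, -32, 0, 0, 0, 0],
    [-25, -38, 0, 0, 0, 0],
    [-30, -44, 0, 0, 0, 0],
    [-35, -50, 0, 0, 0, 0],
    [-41, -55, 0, 0, 0, 0],
    [-47, -59, 0, 0, 0, 0],
    [-53, -63, 0, 0, 0, 0],
    [-60, -67, 0, 0, 0, 0],
    [-60, -67, 0, 0, 0, 0]
  ]
}}

```text
time_s: 25.27
tool_pos: [0.5131, -0.1101, 0.1271]
tool_rot: [-89.9, 0.2, -179.9]
force: [0.0, -0.2, -1.6]
grip_width: 0.0254
```

```bash
python3 look.py t wrist side; python3 blade.py;python3 -c "
import cv2;a=cv2.imread('pics/t_side.png')[130:330,220:440];b=cv2.imread('pics/t_wrist.png');cv2.imwrite('pics/t_c.png',cv2.hconcat([cv2.resize(a,(400,364)),cv2.resize(b,(400,364))]))"
```

```text
25.3667 [ 0.51220566 -0.11048012  0.12656441] [-8.99398438e+01  1.57994272e-01 -1.79969946e+02] [ 0.95471011 -0.29916459 -1.23357011] 0.02565171647352047
[-40.9   7.5  54.2 108.1  -6.6  67.5 -74.4] [ 0.5122 -0.1105  0.1266] [-8.9940e+01  1.6000e-01 -1.7997e+02]
tip world max x [[0.5424, -0.1276, 0.1605], [0.5778, -0.11, 0.162], [0.6087, -0.0925, 0.1636]]
tool [[-97.1, -37.0, -17.9], [-66.1, -35.4, -0.3], [-30.8, -33.9, 17.3]]
plane dz/dx,dz/dy deg [-0.06 -0.03] z at tip 0.1619 0.9972181312387498
```

View pics/t_c.png

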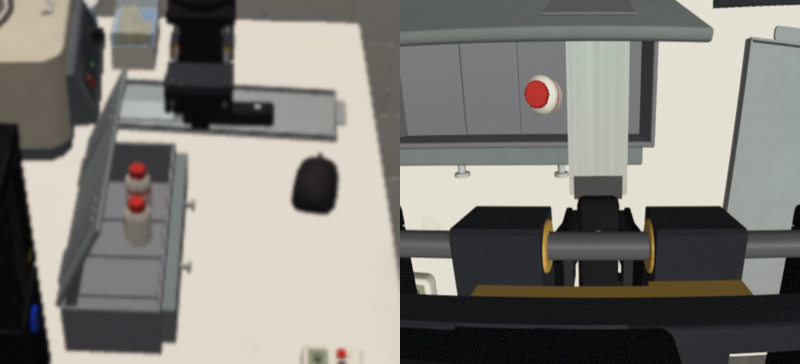

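Request:
{"method": "move_arm", "body": {
  "moves": [
    [-7, -3, 0, 0, 0, 0],
    [-14, -6, 0, 0, 0, 0],
    [-21, -8, 0, 0, 0, 0],
    [-28, -10, 0, 0, 0, 0],
    [-37, -11, 0, 0, 0, 0],
    [-43, -11, 0, 0, 0, 0],
    [-48, -11, 0, 0, 0, 0],
    [-48, -11, 0, 0, 0, 0],
    [-48, -11, 0, 0, 0, 0]
  ]
}}

```text
time_s: 26.22
tool_pos: [0.5597, -0.1099, 0.1372]
tool_rot: [-90.0, 0.1, -179.9]
force: [0.3, 0.3, -1.5]
grip_width: 0.0251
```

```bash
python3 look.py u wrist side
cat > lid.py <<'E'
from h import *
for cam in("side","top"):
    p,d=read_camera(cam); i=camera_info(cam)
    m=models.cut_out("lid",cam)
    if not m: print(cam,'none'); continue
    P=cloud(d,i,m[0]['mask'])[0]; s=(P[:,2]>.09)&(P[:,0]>.5)&(P[:,0]<.75)&(P[:,2]<.22)&(abs(P[:,1]+.013)<.16)
    P=P[s]
    if len(P)<30: print(cam,'few');continue
    k=np.polyfit(P[:,2]-.072,P[:,0],1); print(cam,m[0]['score'],'lid angle',np.pi/2+np.arctan(k[0]),k, 'top',np.percentile(P[:,2],98))
E
python3 lid.py
python3 -c "
import cv2;a=cv2.imread('pics/u_side.png')[130:330,220:440];b=cv2.imread('pics/u_wrist.png');cv2.imwrite('pics/u_c.png',cv2.hconcat([cv2.resize(a,(400,364)),cv2.resize(b,(400,364))]))"
```

```text
26.3167 [ 0.55918949 -0.10983047  0.13734174] [-9.00249916e+01  8.13950516e-02 -1.79946568e+02] [ 0.27196031  0.31721515 -1.27202925] 0.025532984822862516
side 0.7 lid angle 0.34859975021129874 [-2.75146705  0.85735847] top 0.18159385055113506
top 0.7 lid angle 1.3793338304028175 [-0.19383685  0.66596832] top 0.1755418027915692
```

View pics/u_c.png

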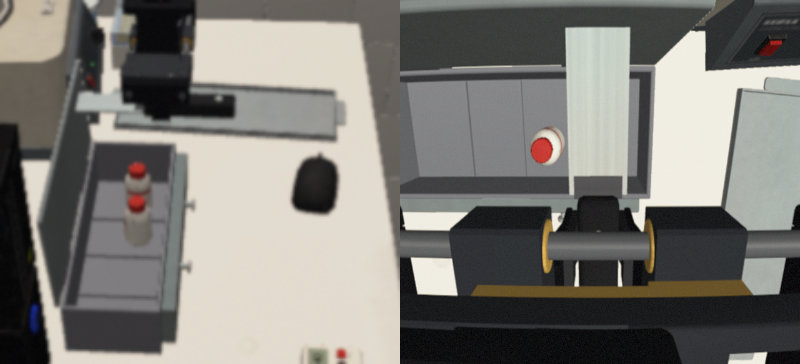

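Request:
{"method": "move_arm", "body": {
  "moves": [
    [30, 0, 0, 0, 0, 0],
    [65, 0, 0, 0, 0, 0],
    [100, 0, 0, 0, 0, 0],
    [125, 0, 0, 0, 0, 0],
    [125, 0, 0, 0, 0, 0],
    [125, 0, 0, 0, 0, 0]
  ]
}}

```text
time_s: 27.02
tool_pos: [0.4333, -0.1093, 0.1374]
tool_rot: [-90.3, 0.1, -179.9]
force: [-0.6, -0.5, -1.1]
grip_width: 0.0255
```

```bash
python3 look.py v side wrist; python3 lid.py
python3 - <<'E'
from h import *
print(rowto([.428,-.045,.06],down(-90)))
E
```

```text
27.1167 [ 0.43462607 -0.10989744  0.13757383] [-9.00515882e+01  1.08873637e-01 -1.79956863e+02] [-0.22036246  0.27845    -1.37488499] 0.025847825094363265
side 0.75 lid angle 1.6381091341891094 [0.06741466 0.65740237] top 0.19755172741964633
top 0.98 lid angle 1.6436300550544052 [0.07296279 0.65562074] top 0.19876879412749257
[  6.   76.8 -65.6  -0.  -90.    0.1]
```

View pics/v_side.png

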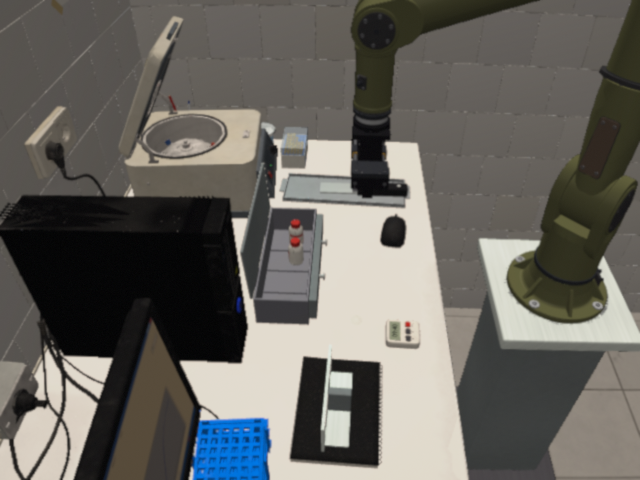

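Request:
{"method": "move_arm", "body": {
  "moves": [
    [6, 20, -20, 0, -14, 0],
    [6, 40, -40, 0, -28, 0],
    [6, 60, -55, 0, -42, 0],
    [6, 77, -66, 0, -56, 0],
    [6, 77, -66, 0, -70, 0],
    [6, 77, -66, 0, -84, 0],
    [6, 77, -66, 0, -90, 0],
    [6, 77, -66, 0, -90, 0],
    [6, 77, -66, 0, -90, 0],
    [6, 77, -66, 0, -90, 0],
    [6, 77, -66, 0, -90, 0],
    [6, 77, -66, 0, -90, 0],
    [6, 77, -66, 0, -90, 0],
    [6, 77, -66, 0, -90, 0],
    [6, 77, -66, 0, -90, 0]
  ]
}}

```text
time_s: 28.57
tool_pos: [0.4277, -0.0443, 0.0599]
tool_rot: [-90.0, -0.1, -90.1]
force: [0.1, -0.1, -0.9]
grip_width: 0.0254
```

```bash
python3 look.py w wrist; python3 blade.py
```

```text
28.6167 [ 0.4276487  -0.04428602  0.05995627] [-9.00273906e+01 -5.71468678e-02 -9.00846146e+01] [-0.14134092 -0.57875432 -1.15958121] 0.025530441346131284
[-58.3  -6.3  59.3 123.9   6.3  59.5  -2.5] [ 0.4276 -0.0443  0.06  ] [-9.003e+01 -6.000e-02 -9.008e+01]
tip world max x [[0.41, -0.0134, 0.0939], [0.4276, 0.0245, 0.0954], [0.4451, 0.0573, 0.097]]
tool [[-101.5, -37.1, -17.7], [-68.8, -35.5, -0.1], [-30.8, -34.0, 17.5]]
plane dz/dx,dz/dy deg [-0.04 -0.23] z at tip 0.0954 0.9972644376899696
```

View pics/w_wrist.png

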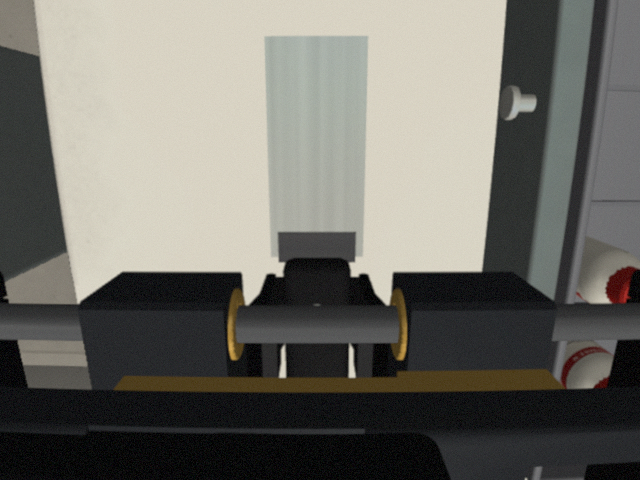

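Request:
{"method": "move_arm", "body": {
  "moves": [
    [0, 30, 0, 0, 0, 0],
    [0, 60, 0, 0, 0, 0],
    [0, 74, 0, 0, 0, 0],
    [0, 79, 0, 0, 0, 0],
    [0, 81.5, 0, 0, 0, 0],
    [0, 82.5, 0, 0, 0, 0],
    [0, 82.5, 0, 0, 0, 0],
    [0, 82.5, 0, 0, 0, 0]
  ]
}}

```text
time_s: 29.38
tool_pos: [0.4285, -0.0438, -0.0216]
tool_rot: [-89.9, 0.1, -90.0]
force: [0.6, 0.3, -1.4]
grip_width: 0.0255
```

Request:
{"method": "move_arm", "body": {
  "moves": [
    [0, 1, 0, 0, 0, 0],
    [0, 1.5, 0, 0, 0, 0],
    [0, 1.5, 0, 0, 0, 0],
    [0, 1.5, 0, 0, 0, 0]
  ]
}}

```text
time_s: 29.72
tool_pos: [0.4284, -0.0436, -0.0229]
tool_rot: [-89.9, 0.1, -89.9]
force: [-2.4, 1.0, 7.6]
grip_width: 0.0255
```

Contact; release and rise.

Request:
{"method": "move_arm", "body": {
  "moves": [
    [0, 0, 0, 0, 0, 0],
    [0, 0, 0, 0, 0, 0],
    [0, 0, 0, 0, 0, 0],
    [0, 0, 0, 0, 0, 0],
    [0, -30, 0, 0, 0, 0],
    [0, -70, 0, 0, 0, 0],
    [0, -110, 0, 0, 0, 0],
    [0, -150, 0, 0, 0, 0],
    [0, -180, 0, 0, 0, 0],
    [0, -180, 0, 0, 0, 0]
  ],
  "claw": 50
}}

```text
time_s: 30.55
tool_pos: [0.4314, -0.0433, 0.162]
tool_rot: [-89.4, 0.3, -89.9]
force: [1.2, 0.8, -1.3]
grip_width: 0.05
```

```bash
python3 look.py x top wrist
python3 - <<'E'
from h import *
for cam in("top","side"):
    p,d=read_camera(cam); i=camera_info(cam)
    for k in models.spot_in("bottle_0",cam): print(cam,round(k['score'],2),np.round(k['point'],4))
    ms=models.cut_out("bottle_0",cam)
    for k in ms:
        P=cloud(d,i,k['mask'])[0]; T=P[P[:,2]>.06]
        print(' mask',round(k['score'],2),k['mask'].sum(),np.percentile(P,[2,98],axis=0).round(3).tolist(), np.median(T,axis=0).round(4) if len(T) else '',len(T))
print(rowto([.592,-.047,.13],down(0)),pose()[2]['qpos'])
E
```

```text
30.65 [ 0.42802332 -0.0441799   0.15687544] [-89.89247141   0.0945951  -89.98780029] [-0.35959673  0.52802781 -0.64490801] 0.05004379681685727
top 0.73 [ 0.5857 -0.1108  0.0574]
top 0.62 [ 0.5834 -0.0499  0.0523]
 mask 0.74 525 [[0.412, -0.007, 0.008], [0.446, 0.058, 0.016]]  0
 mask 0.62 208 [[0.573, -0.064, 0.015], [0.602, -0.034, 0.07]] [ 0.5876 -0.0502  0.0677] 84
 mask 0.47 252 [[0.576, -0.13, 0.009], [0.607, -0.097, 0.071]] [ 0.5927 -0.1132  0.0675] 85
side 0.7 [ 0.5905 -0.0383  0.0494]
side 0.58 [ 0.5912 -0.1046  0.0542]
 mask 0.83 187 [[0.58, -0.119, 0.025], [0.606, -0.097, 0.069]] [ 0.5945 -0.1105  0.0665] 51
 mask 0.61 304 [[0.574, -0.054, 0.011], [0.603, -0.032, 0.069]] [ 0.5887 -0.0453  0.0668] 56
[ 2.900e+00  2.440e+01  1.655e+02  2.000e-01 -9.000e+01 -1.000e-01] [-56.61060818 -15.87331441  51.91566939 117.32816915  13.02927671
  73.19931625  -9.60232676]
```

View pics/x_top.png

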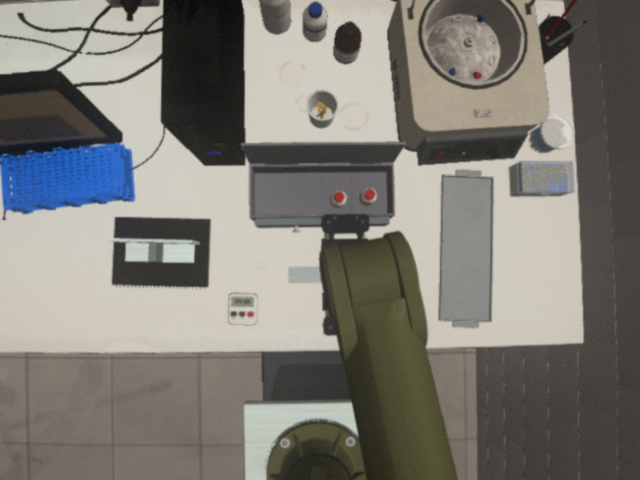

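Request:
{"method": "move_arm", "body": {
  "moves": [
    [0, 0, 40, 0, -7, 0],
    [0, 0, 80, 0, -14, 0],
    [0, 5, 120, 0, -21, 0],
    [2, 10, 150, 0, -28, 0],
    [3, 15, 160, 0, -35, 0],
    [3, 24, 163, 0, -42, 0],
    [3, 24, 163, 0, -49, 0],
    [3, 24, 163, 0, -56, 0],
    [3, 24, 163, 0, -63, 0],
    [3, 24, 163, 0, -70, 0],
    [3, 24, 163, 0, -77, 0],
    [3, 24, 163, 0, -84, 0],
    [3, 24, 163, 0, -90, 0],
    [3, 24, 163, 0, -90, 0],
    [3, 24, 163, 0, -90, 0],
    [3, 24, 163, 0, -90, 0]
  ],
  "claw": 46
}}

```text
time_s: 32.28
tool_pos: [0.59, -0.0469, 0.1312]
tool_rot: [-90.0, 0.1, -0.1]
force: [0.2, -0.3, -0.3]
grip_width: 0.0462
```

```bash
python3 look.py y wrist
cat > bot.py <<'E'
from h import *
q,R,o=pose();print(q.round(4),o['tool_rot'].round(2),o['qpos'].round(1))
p,d=read_camera("wrist"); i=camera_info("wrist")
P,uv=cloud(d,i)
hsv=cv2.cvtColor(p,cv2.COLOR_RGB2HSV)
red=((hsv[:,:,0]<8)|(hsv[:,:,0]>172))&(hsv[:,:,1]>120)&(hsv[:,:,2]>80)
n,lab,st,ce=cv2.connectedComponentsWithStats(red.astype(np.uint8))
for k in range(1,n):
    if st[k,4]<60: continue
    Q=cloud(d,i,lab==k)[0]
    if not len(Q): continue
    T=Q[(Q[:,2]>np.percentile(Q[:,2],60)-.003)]
    print('red',st[k],ce[k].round(0),'x',np.percentile(T[:,0],[2,98]).round(4),'y',np.percentile(T[:,1],[2,98]).round(4),'z',np.percentile(Q[:,2],[50,98]).round(4))
E
python3 bot.py
```

```text
32.3333 [ 0.59012156 -0.04695964  0.1313804 ] [-9.00097019e+01  7.32467024e-02 -1.48345754e-01] [-0.44919193 -0.83141565 -0.75865136] 0.04599283025214303
[ 0.5901 -0.047   0.1314] [-9.001e+01  7.000e-02 -1.500e-01] [-38.3  17.9  48.4  98.1 -14.1  70.4 103.4]
red [295 224  33  34 859] [311. 241.] x [0.579  0.5977] y [-0.0598 -0.0411] z [0.0681 0.0695]
red [197 231  35  34 851] [214. 248.] x [0.5838 0.6026] y [-0.1238 -0.1046] z [0.0681 0.0695]
```

View pics/y_wrist.png

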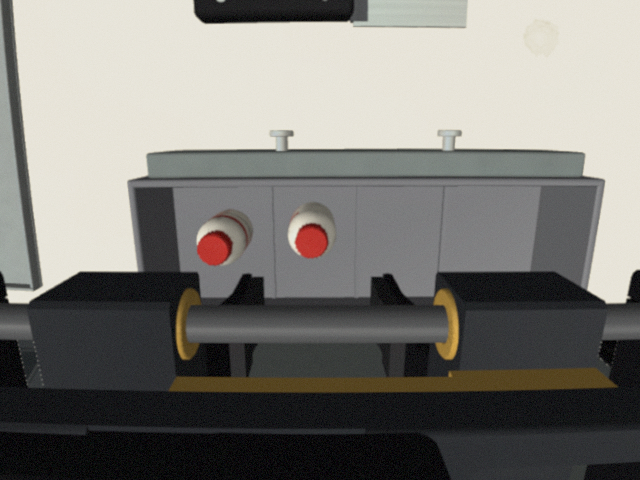

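Request:
{"method": "move_arm", "body": {
  "moves": [
    [-2, 35, -3, 0, 0, 0],
    [-2, 65, -3, 0, 0, 0],
    [-2, 95, -3, 0, 0, 0],
    [-2, 118, -3, 0, 0, 0],
    [-2, 132, -3, 0, 0, 0],
    [-2, 137, -3, 0, 0, 0],
    [-2, 137, -3, 0, 0, 0],
    [-2, 137, -3, 0, 0, 0]
  ]
}}

```text
time_s: 33.05
tool_pos: [0.5893, -0.0502, -0.0041]
tool_rot: [-90.0, -0.1, 0.0]
force: [0.6, -0.5, 0.1]
grip_width: 0.0459
```

Request:
{"method": "move_arm", "body": {
  "moves": [
    [0, 0, 0, 0, 0, 0],
    [0, 0, 0, 0, 0, 0],
    [0, 0, 0, 0, 0, 0],
    [0, 0, 0, 0, 0, 0],
    [0, 0, 0, 0, 0, 0]
  ],
  "claw": 25,
  "newtons": 20
}}

```text
time_s: 33.47
tool_pos: [0.5894, -0.0501, -0.0038]
tool_rot: [-90.0, -0.1, 0.0]
force: [-1.4, 0.4, 6.0]
grip_width: 0.0329
```

Request:
{"method": "move_arm", "body": {
  "moves": [
    [0, -20, 0, 0, 0, 0],
    [0, -50, 0, 0, 0, 0],
    [0, -85, 0, 0, 0, 0],
    [0, -110, 0, 0, 0, 0],
    [-8, -115, -30, 0, 0, 0],
    [-15, -115, -65, 0, 0, 0],
    [-25, -115, -100, 0, 0, 0],
    [-32, -115, -135, 0, 0, 0],
    [-40, -115, -170, 0, 0, 0],
    [-48, -115, -205, 0, 0, 0],
    [-55, -110, -240, 0, 0, 0],
    [-59, -100, -270, 0, 0, 0],
    [-59, -80, -285, 0, 0, 0],
    [-59, -60, -285, 0, 0, 0],
    [-59, -60, -285, 0, 0, 0],
    [-59, -60, -285, 0, 0, 0],
    [-59, -60, -285, 0, 0, 0]
  ]
}}

```text
time_s: 34.88
tool_pos: [0.5304, -0.3343, 0.0556]
tool_rot: [-90.0, -0.0, 0.1]
force: [0.6, -0.0, -0.7]
grip_width: 0.0332
```

```bash
python3 look.py z wrist; python3 bot.py
```

```text
34.9333 [ 0.53074229 -0.33444155  0.05607687] [-9.00002436e+01 -7.59587002e-02  1.27919668e-01] [ 0.77032303 -0.32236868 -0.76622315] 0.033151446110218225
[ 0.5307 -0.3344  0.0561] [-9.0e+01 -8.0e-02  1.3e-01] [ -8.5  28.5  49.5  97.4 -23.6  65.1 137.8]
red [ 284  343   67   35 2007] [317. 358.] x [0.5264 0.5384] y [-0.3441 -0.3245] z [0.128  0.1292]
```

View pics/z_wrist.png

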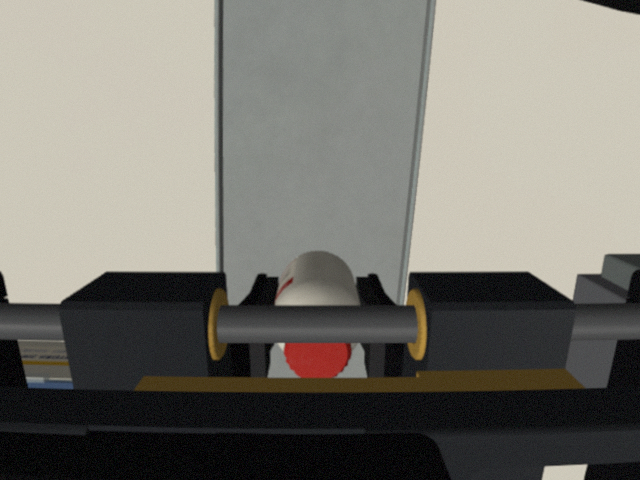

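Request:
{"method": "move_arm", "body": {
  "moves": [
    [0, 30, 0, 0, 0, 0],
    [0, 50, 0, 0, 0, 0],
    [0, 58, 0, 0, 0, 0],
    [0, 61, 0, 0, 0, 0],
    [0, 62.5, 0, 0, 0, 0],
    [0, 63, 0, 0, 0, 0],
    [0, 63, 0, 0, 0, 0],
    [0, 63, 0, 0, 0, 0]
  ]
}}

```text
time_s: 35.65
tool_pos: [0.5304, -0.3355, -0.0069]
tool_rot: [-90.0, -0.1, 0.0]
force: [-0.2, -0.0, -0.6]
grip_width: 0.0328
```

Request:
{"method": "move_arm", "body": {
  "moves": [
    [0, 1, 0, 0, 0, 0],
    [0, 1, 0, 0, 0, 0],
    [0, 2, 0, 0, 0, 0],
    [0, 2, 0, 0, 0, 0]
  ]
}}

```text
time_s: 35.98
tool_pos: [0.5305, -0.3356, -0.0071]
tool_rot: [-90.0, -0.1, 0.0]
force: [-3.4, 4.0, 14.1]
grip_width: 0.0328
```

Request:
{"method": "move_arm", "body": {
  "moves": [
    [0, -0.5, 0, 0, 0, 0],
    [0, -0.5, 0, 0, 0, 0],
    [0, -0.5, 0, 0, 0, 0],
    [0, -0.5, 0, 0, 0, 0],
    [0, -30, 0, 0, 0, 0],
    [0, -65, 0, 0, 0, 0],
    [0, -100, 0, 0, 0, 0],
    [0, -135, 0, 0, 0, 0],
    [0, -140, 0, 0, 0, 0],
    [0, -140, 0, 0, 0, 0]
  ],
  "claw": 46
}}

```text
time_s: 36.82
tool_pos: [0.5312, -0.3363, 0.1327]
tool_rot: [-90.1, -0.3, 0.0]
force: [-0.1, 0.1, -0.9]
grip_width: 0.0461
```

```bash
python3 bot.py;python3 -c "
from h import *
print(rowto([.593,-.114,.133],down(0)))"
```

```text
[ 0.5312 -0.3363  0.1327] [-9.011e+01 -2.700e-01  4.000e-02] [-10.6  24.2  52.2  93.1 -20.   72.2 135.3]
red [303 223  32  31 781] [318. 238.] x [0.5186 0.5367] y [-0.343  -0.3247] z [0.0625 0.064 ]
[ 6.310e+01 -2.500e+00  2.211e+02 -0.000e+00  0.000e+00  1.000e-01]
```

Request:
{"method": "move_arm", "body": {
  "moves": [
    [10, 0, 35, 0, 0, 0],
    [20, 0, 70, 0, 0, 0],
    [30, 0, 105, 0, 0, 0],
    [40, 0, 140, 0, 0, 0],
    [50, 0, 175, 0, 0, 0],
    [60, 0, 205, 0, 0, 0],
    [63, 0, 221, 0, 0, 0],
    [63, 0, 221, 0, 0, 0],
    [63, 0, 221, 0, 0, 0],
    [63, 0, 221, 0, 0, 0]
  ]
}}

```text
time_s: 37.7
tool_pos: [0.5912, -0.1152, 0.1286]
tool_rot: [-90.0, 0.2, -0.0]
force: [0.1, -0.6, -0.1]
grip_width: 0.046
```

```bash
python3 bot.py
```

```text
[ 0.5912 -0.1152  0.1286] [-9.004e+01  1.600e-01 -4.000e-02] [-32.2  20.2  50.   96.8 -16.2  70.8 111.5]
red [302 231  32  34 852] [317. 248.] x [0.5839 0.6028] y [-0.1249 -0.1063] z [0.0684 0.0698]
```

Request:
{"method": "move_arm", "body": {
  "moves": [
    [1, 35, 0, 0, 0, 0],
    [1, 65, 0, 0, 0, 0],
    [1, 95, 0, 0, 0, 0],
    [1, 117, 0, 0, 0, 0],
    [1, 129, 0, 0, 0, 0],
    [1, 134, 0, 0, 0, 0],
    [1, 134, 0, 0, 0, 0],
    [1, 134, 0, 0, 0, 0]
  ]
}}

```text
time_s: 38.42
tool_pos: [0.5942, -0.115, -0.003]
tool_rot: [-90.0, -0.1, -0.0]
force: [-0.1, 0.4, -0.4]
grip_width: 0.0458
```

Request:
{"method": "move_arm", "body": {
  "moves": [
    [0, 0, 0, 0, 0, 0],
    [0, 0, 0, 0, 0, 0],
    [0, 0, 0, 0, 0, 0],
    [0, 0, 0, 0, 0, 0],
    [0, 0, 0, 0, 0, 0]
  ],
  "claw": 25,
  "newtons": 20
}}

```text
time_s: 38.83
tool_pos: [0.5944, -0.1141, -0.0029]
tool_rot: [-90.0, -0.1, 0.0]
force: [-0.8, 0.6, 4.4]
grip_width: 0.0333
```

Request:
{"method": "move_arm", "body": {
  "moves": [
    [0, -20, 0, 0, 0, 0],
    [0, -50, 0, 0, 0, 0],
    [0, -85, 0, 0, 0, 0],
    [0, -110, 0, 0, 0, 0],
    [-20, -115, -28, 0, 0, 0],
    [-42, -115, -58, 0, 0, 0],
    [-62, -115, -88, 0, 0, 0],
    [-82, -115, -118, 0, 0, 0],
    [-102, -115, -148, 0, 0, 0],
    [-125, -115, -175, 0, 0, 0],
    [-145, -110, -200, 0, 0, 0],
    [-154, -100, -218, 0, 0, 0],
    [-154, -80, -218, 0, 0, 0],
    [-154, -60, -218, 0, 0, 0],
    [-154, -60, -218, 0, 0, 0],
    [-154, -60, -218, 0, 0, 0],
    [-154, -60, -218, 0, 0, 0]
  ]
}}

```text
time_s: 40.25
tool_pos: [0.4401, -0.3322, 0.0567]
tool_rot: [-90.0, -0.0, 0.1]
force: [-0.3, 0.1, -0.5]
grip_width: 0.0332
```

```bash
python3 look.py A wrist top; python3 bot.py
```

```text
40.35 [ 0.4406201  -0.33233195  0.05716287] [-9.00310360e+01 -9.06334406e-02  8.35189000e-02] [-0.2481991   0.25731613 -0.43642277] 0.033033719685968674
[ 0.4406 -0.3323  0.0572] [-9.003e+01 -9.000e-02  8.000e-02] [-12.6  19.2  54.9 108.3 -17.8  61.5 139.5]
red [ 285  343   66   35 1932] [318. 358.] x [0.4366 0.4486] y [-0.3416 -0.3225] z [0.1281 0.1292]
```

View pics/A_wrist.png

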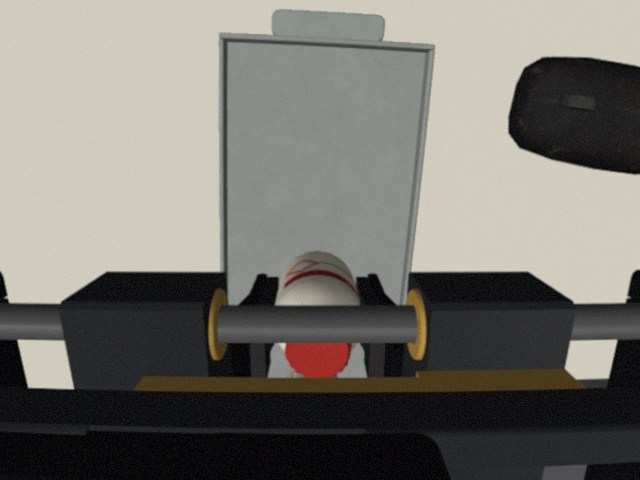

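Request:
{"method": "move_arm", "body": {
  "moves": [
    [0, 30, 0, 0, 0, 0],
    [0, 50, 0, 0, 0, 0],
    [0, 58, 0, 0, 0, 0],
    [0, 61, 0, 0, 0, 0],
    [0, 62.5, 0, 0, 0, 0],
    [0, 64, 0, 0, 0, 0],
    [0, 64, 0, 0, 0, 0],
    [0, 64, 0, 0, 0, 0]
  ]
}}

```text
time_s: 41.07
tool_pos: [0.4401, -0.3324, -0.0061]
tool_rot: [-90.0, -0.1, 0.0]
force: [-3.2, 2.1, 4.9]
grip_width: 0.0331
```

Request:
{"method": "move_arm", "body": {
  "moves": [
    [0, 0, 0, 0, 0, 0],
    [0, 0, 0, 0, 0, 0],
    [0, 0, 0, 0, 0, 0],
    [0, 0, 0, 0, 0, 0],
    [0, -30, 0, 0, 0, 0],
    [0, -65, 0, 0, 0, 0],
    [0, -100, 0, 0, 0, 0],
    [0, -140, 0, 0, 0, 0],
    [0, -180, 0, 0, 0, 0],
    [0, -200, 0, 0, 0, 0],
    [0, -200, 0, 0, 0, 0]
  ],
  "claw": 46
}}

```text
time_s: 41.98
tool_pos: [0.4422, -0.3344, 0.1972]
tool_rot: [-90.2, -0.5, 0.0]
force: [0.4, -0.2, -0.3]
grip_width: 0.0458
```

```bash
python3 look.py B top side; python3 bot.py; python3 lid.py
python3 - <<'E'
from h import *
for cam in ("top","side"):
    p,d=read_camera(cam); i=camera_info(cam)
    P,uv=cloud(d,i); s=(P[:,0]>.66)&(P[:,0]<.85)&(P[:,1]>-.25)&(P[:,1]<.2)&(P[:,2]>.03)
    Q=P[s]
    for y in np.arange(-.25,.2,.03):
        k=(Q[:,1]>=y)&(Q[:,1]<y+.03)&(Q[:,0]>.69)
        if k.sum()>5: print(cam,y.round(2),k.sum(),'xmin',Q[k,0].min().round(3),'z',np.percentile(Q[k,2],[5,95]).round(3))
E
```

```text
42.0833 [ 0.4401543  -0.33219579  0.19251025] [-8.99898430e+01 -9.85640199e-02  5.42901675e-02] [-0.92475636  0.07407846 -0.54669678] 0.0461236237812612
[ 0.4402 -0.3322  0.1925] [-8.999e+01 -1.000e-01  5.000e-02] [-19.    9.6  59.5  99.6  -8.6  75.6 132.4]
red [304 208  26  26 532] [316. 220.] x [0.4286 0.4466] y [-0.3411 -0.3227] z [0.0636 0.065 ]
side 0.82 lid angle 1.6392199219049972 [0.06853058 0.65734476] top 0.19760882300849142
top 0.75 lid angle 1.643124542833112 [0.07245461 0.6556597 ] top 0.19867534282499097
top -0.25 1177 xmin 0.69 z [0.145 0.183]
top -0.22 1620 xmin 0.69 z [0.073 0.181]
top -0.19 1496 xmin 0.709 z [0.041 0.18 ]
top -0.07 91 xmin 0.756 z [0.036 0.08 ]
top -0.04 313 xmin 0.746 z [0.033 0.079]
top -0.01 225 xmin 0.749 z [0.034 0.08 ]
top 0.14 3170 xmin 0.69 z [0.068 0.334]
top 0.17 1856 xmin 0.69 z [0.33  0.334]
side -0.25 428 xmin 0.69 z [0.14  0.182]
side -0.22 770 xmin 0.69 z [0.094 0.18 ]
side -0.19 2437 xmin 0.705 z [0.05  0.177]
side 0.14 643 xmin 0.69 z [0.325 0.333]
side 0.17 1128 xmin 0.69 z [0.33  0.333]
```

View pics/B_top.png

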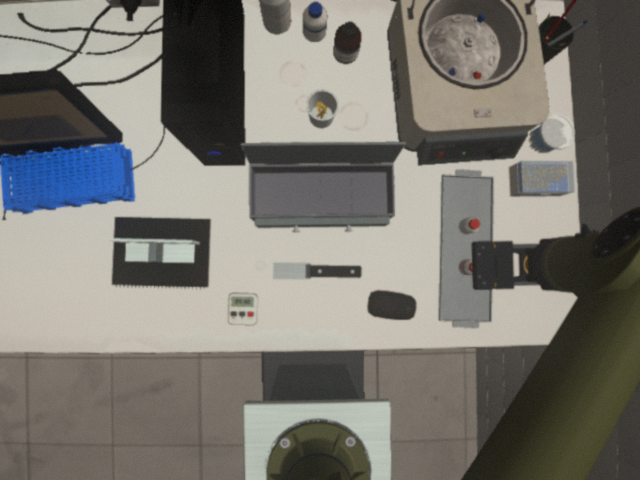

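View pics/B_side.png

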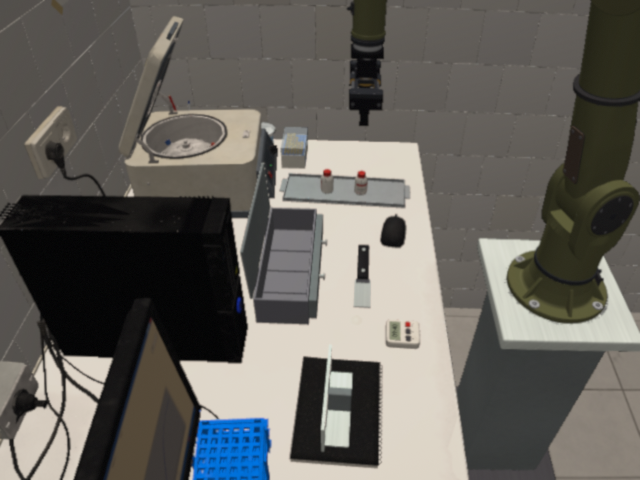

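Run:
```python
from h import *
print(rowto([.60,-.03,.225],down(0)),rowto([.705,-.03,.225],down(0)))
```

```text
[ 1.610e+02 -3.420e+01  3.018e+02 -0.000e+00  0.000e+00 -1.000e-01] [ 2.660e+02 -3.440e+01  3.017e+02 -0.000e+00  0.000e+00 -1.000e-01]
```

Request:
{"method": "move_arm", "body": {
  "moves": [
    [18, -34, 33, 0, 0, 0],
    [36, -34, 66, 0, 0, 0],
    [54, -34, 99, 0, 0, 0],
    [72, -34, 132, 0, 0, 0],
    [90, -34, 165, 0, 0, 0],
    [108, -34, 198, 0, 0, 0],
    [126, -34, 231, 0, 0, 0],
    [144, -34, 264, 0, 0, 0],
    [161, -34, 295, 0, 0, 0],
    [190, -34, 302, 0, 0, 0],
    [225, -34, 302, 0, 0, 0],
    [255, -34, 302, 0, 0, 0],
    [266, -34, 302, 0, 0, 0],
    [266, -34, 302, 0, 0, 0],
    [266, -34, 302, 0, 0, 0],
    [266, -34, 302, 0, 0, 0]
  ],
  "claw": 0
}}

```text
time_s: 43.77
tool_pos: [0.7045, -0.0306, 0.2256]
tool_rot: [-90.0, 0.1, -0.0]
force: [-0.2, 0.4, -0.1]
grip_width: 0.0004
```

```bash
python3 look.py C wrist side
python3 - <<'E'
from h import *
print(pose()[2]['qpos'])
print(rowto([.702,-.03,.146],down(0)))
E
```

```text
43.8667 [ 0.7046134  -0.0301893   0.22643923] [-8.99428242e+01  5.63247101e-03  3.31944208e-03] [0.13971046 0.45733542 0.08098849] 0.0006223170016594258
[-29.65630284  29.85716882  45.84491321  72.97698925 -21.04781136
  85.56251187 103.83140996]
[-2.6 80.4  0.1 -0.1  0.  -0. ]
```

View pics/C_wrist.png

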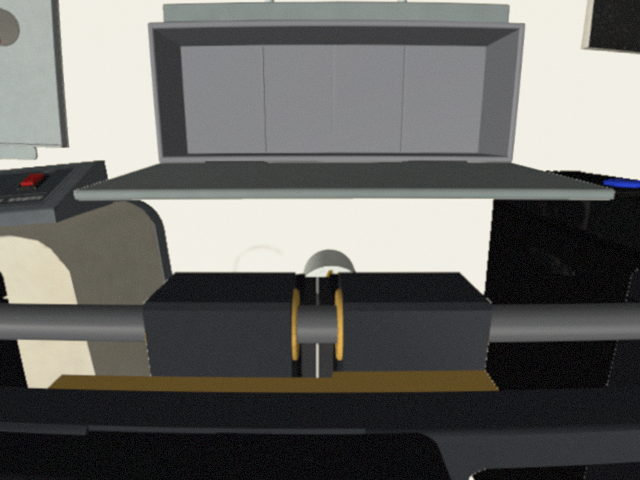

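View pics/C_side.png

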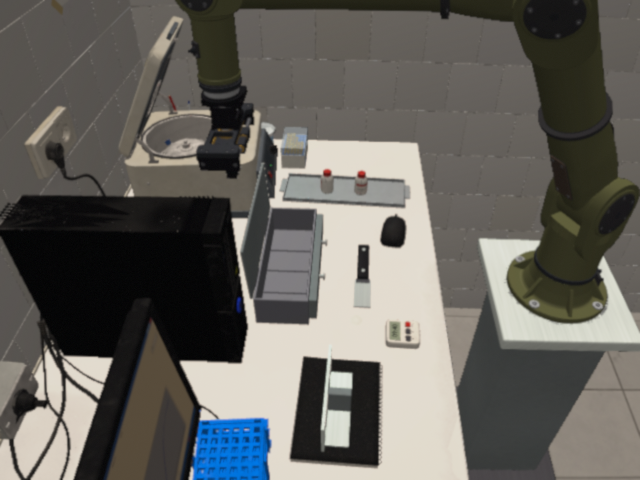

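Request:
{"method": "move_arm", "body": {
  "moves": [
    [-1, 30, 0, 0, 0, 0],
    [-2, 60, 0, 0, 0, 0],
    [-2, 80, 0, 0, 0, 0],
    [-2, 80, 0, 0, 0, 0],
    [-12, 80, 0, 0, 0, 0],
    [-22, 80, 0, 0, 0, 0],
    [-32, 80, 0, 0, 0, 0],
    [-40, 80, 0, 0, 0, 0],
    [-40, 80, 0, 0, 0, 0]
  ]
}}

```text
time_s: 44.62
tool_pos: [0.665, -0.0299, 0.1481]
tool_rot: [-89.9, -0.1, 0.0]
force: [0.8, -0.5, 1.1]
grip_width: 0.0002
```

```bash
python3 look.py D wrist; python3 lid.py
```

```text
44.6667 [ 0.66535299 -0.02975222  0.14772335] [-8.99124526e+01 -8.68644134e-02  4.00320049e-02] [ 0.24274553 -0.00199564  0.72759798] 0.0003681038313697762
side 0.57 lid angle 1.4951310787000147 [-0.07580998  0.6572769 ] top 0.19824895835985656
top 0.63 lid angle 1.5003420221596697 [-0.07057111  0.65548778] top 0.1992227345937819
```

View pics/D_wrist.png

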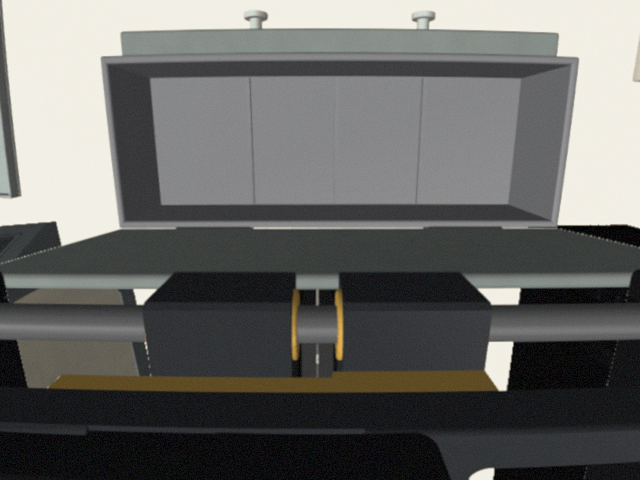

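Request:
{"method": "move_arm", "body": {
  "moves": [
    [-10, 1, 0, 0, 0, 0],
    [-20, 3, 0, 0, 0, 0],
    [-30, 6, 0, 0, 0, 0],
    [-39, 10, 0, 0, 0, 0],
    [-48, 15, 0, 0, 0, 0],
    [-56, 20, 0, 0, 0, 0],
    [-64, 26, 0, 0, 0, 0],
    [-71, 33, 0, 0, 0, 0],
    [-78, 41, 0, 0, 0, 0],
    [-84, 49, 0, 0, 0, 0],
    [-89, 58, 0, 0, 0, 0],
    [-92, 66, 0, 0, 0, 0],
    [-95, 74, 0, 0, 0, 0],
    [-97, 81, 0, 0, 0, 0],
    [-98, 88, 0, 0, 0, 0],
    [-98, 88, 0, 0, 0, 0]
  ]
}}

```text
time_s: 46.2
tool_pos: [0.5658, -0.0299, 0.0562]
tool_rot: [-90.0, 0.2, 0.0]
force: [0.1, 0.4, 0.3]
grip_width: 0.0006
```

```bash
python3 look.py E side
cat > lid2.py <<'E'
from h import *
for cam in("side","top"):
    p,d=read_camera(cam); i=camera_info(cam)
    P=cloud(d,i)[0]
    s=(P[:,0]>.538)&(P[:,0]<.645)&(P[:,1]>-.155)&(P[:,1]<.125)&(P[:,2]>.06)&(P[:,2]<.11); P=P[s]
    s=(P[:,1]>.08)|(P[:,1]<-.11); 
    for n,Q in (('ends',P[s]),('all',P)):
        g=np.ones(len(Q),bool)
        for _ in range(5):
            k=np.polyfit(Q[g,0],Q[g,2],1); g=abs(np.polyval(k,Q[:,0])-Q[:,2])<.004
        print(cam,n,len(Q),g.mean().round(2),'angle',-np.arctan(k[0]).round(4),'z@.54',np.polyval(k,.54).round(4))
E
python3 lid2.py
```

```text
46.25 [ 0.56619148 -0.03000442  0.05683341] [-9.00051375e+01  1.72851021e-01  3.28909602e-02] [0.46337437 0.90984935 0.45797282] 0.000360597718920462
side ends 997 0.98 angle 0.0186 z@.54 0.0799
side all 2932 0.98 angle 0.0146 z@.54 0.0797
top ends 1462 0.97 angle 0.0097 z@.54 0.0794
top all 2035 0.96 angle 0.0101 z@.54 0.0795
```

View pics/E_side.png

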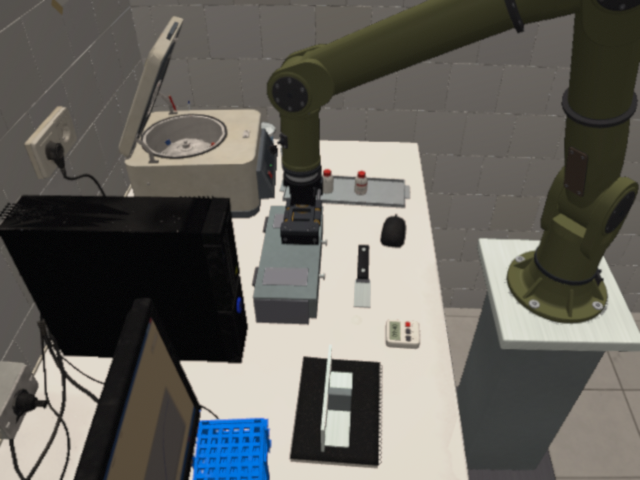

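Request:
{"method": "move_arm", "body": {
  "moves": [
    [-2, 2, 0, 0, 0, 0],
    [-2, 3, 0, 0, 0, 0],
    [-2, 4, 0, 0, 0, 0],
    [-2, 4, 0, 0, 0, 0],
    [-2, 5, 0, 0, 0, 0],
    [-2, 5, 0, 0, 0, 0]
  ]
}}

```text
time_s: 46.85
tool_pos: [0.5653, -0.0301, 0.0544]
tool_rot: [-89.9, 0.0, 0.0]
force: [-5.0, 0.3, 11.3]
grip_width: 0.0007
```

Request:
{"method": "move_arm", "body": {
  "moves": [
    [0, -20, 0, 0, 0, 0],
    [0, -60, 0, 0, 0, 0],
    [0, -100, 0, 0, 0, 0],
    [0, -140, 0, 0, 0, 0],
    [0, -180, 0, 0, 0, 0],
    [0, -200, 0, 0, 0, 0],
    [0, -200, 0, 0, 0, 0],
    [0, -200, 0, 0, 0, 0]
  ]
}}

```text
time_s: 47.52
tool_pos: [0.5662, -0.03, 0.254]
tool_rot: [-89.9, -0.1, 0.0]
force: [0.7, -0.3, 0.2]
grip_width: 0.0004
```

```bash
python3 look.py F side wrist; python3 lid2.py
python3 - <<'E'
from h import *
p,d=read_camera("side"); i=camera_info("side")
for t in("label_holder","opener","bottle_0","timer","mouse","logbook"):
    for k in models.cut_out(t,"side")[:2]:
        P=cloud(d,i,k['mask'])[0]
        if len(P): print(t,round(k['score'],2),np.percentile(P,[2,50,98],axis=0).round(3).tolist())
E
```

```text
47.6167 [ 0.56469639 -0.02975552  0.25162025] [-8.99821633e+01  1.28654740e-01  4.93386813e-02] [-0.46859433 -0.24045498  0.19073773] 0.00013690864162740186
side ends 1398 0.98 angle 0.0042 z@.54 0.0781
side all 4275 0.99 angle -0.0007 z@.54 0.0779
top ends 999 0.98 angle 0.0008 z@.54 0.0781
top all 1660 0.97 angle 0.0033 z@.54 0.0781
label_holder 0.75 [[0.461, 0.263, 0.012], [0.485, 0.345, 0.017], [0.505, 0.419, 0.085]]
opener 0.79 [[0.42, -0.093, -0.001], [0.437, 0.015, 0.015], [0.455, 0.089, 0.024]]
opener 0.39 [[0.532, -0.153, 0.006], [0.593, 0.045, 0.077], [0.657, 0.136, 0.081]]
bottle_0 0.69 [[0.423, -0.429, -0.004], [0.441, -0.321, 0.034], [0.457, -0.312, 0.066]]
bottle_0 0.66 [[0.532, -0.156, 0.002], [0.593, 0.044, 0.077], [0.657, 0.136, 0.081]]
timer 0.81 [[0.327, 0.132, 0.004], [0.357, 0.166, 0.016], [0.388, 0.189, 0.02]]
timer 0.37 [[0.331, -0.202, -0.003], [0.361, -0.139, 0.022], [0.389, -0.113, 0.033]]
mouse 0.91 [[0.336, -0.204, 0.001], [0.363, -0.14, 0.023], [0.389, -0.114, 0.034]]
logbook 0.91 [[0.408, 0.233, 0.003], [0.473, 0.352, 0.012], [0.554, 0.438, 0.015]]
logbook 0.53 [[0.424, -0.335, 0.004], [0.44, -0.32, 0.037], [0.455, -0.312, 0.066]]
```

View pics/F_side.png

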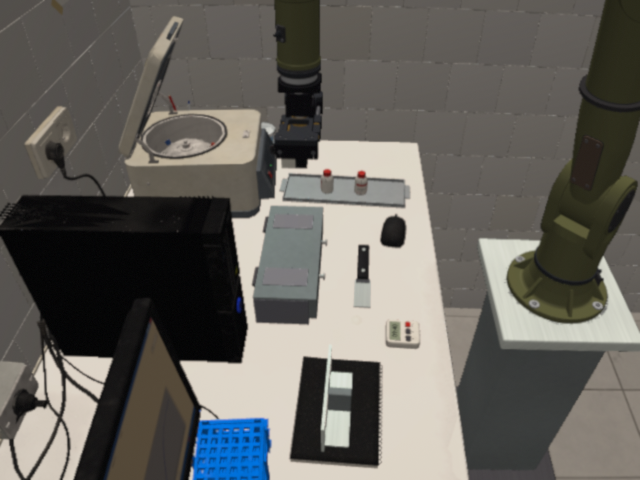

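View pics/F_wrist.png

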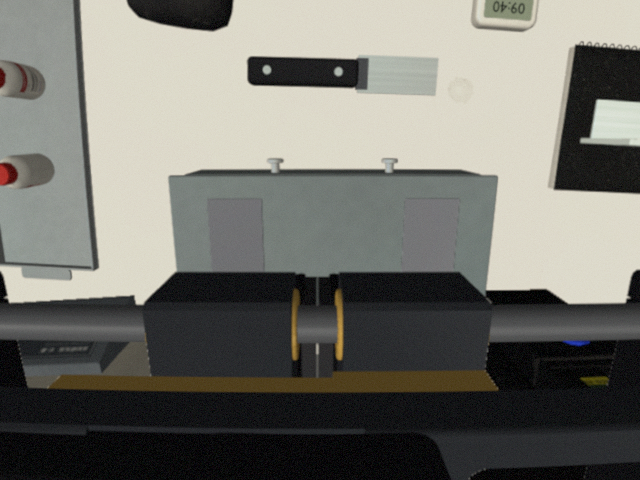

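```bash
python3 -c "
from cell import job
print(job.sign_off())"
```

```text
the job is handed in; nothing more can be done
None
```

I finished the whole job and handed it in at about 48 s of the 210 s limit; the hand-in gives no verdict.

- **Label holder:** I took it off the studs and stood it on the logbook. It reads upright, with its foot at 12 mm.
- **Lid:** I pried it up with the blade in the slot and swung it open to about 1.64 rad. At the end I pushed it shut with closed fingers, and it now reads 0.00 to 0.004 rad in two cameras.
- **Bottles:** There were two in the case. Both stand in the tray, with cap tops at about 64 mm, and the case was seen empty before I shut it.
- **Opener:** It lies flat on the bench. It had been knocked about 4 cm from where I laid it, apparently the announced disturbance. I left it there.
- **Timer and mouse:** They are within a few millimetres of where they started.

**What disagreed:** The real fingertips are about 26 mm behind the reported TCP, not 11 mm ahead of it as `env.nose_length` says. My first grasp of the rib closed on air because of this. Three camera views confirmed the offset, and I used it from then on.

**Not measured directly:** The contact force between the blade and the lid during the prying step. I saw the lid rise with the blade under it.

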